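# Put the loose stone tins back in the stone tray and shut its cover

## Task

Put the three loose glass-topped stone tins from the bench back into the empty bores of the wooden stone tray, each in a bore of its own size and fully down, and leave the tray with its clear cover slid fully shut over them. Keep the tins upright and let go of each only at the mouth of its bore, never letting it fall from higher up; leave the tins already in the tray in their bores and do not push the tools and other things on the bench about.

Things in the scene. Friction and masses are not known exactly. Their poses are not given: they have to be found in the camera images.
- tray: fixed wooden stone tray, 168 (x) x 158 mm (y), origin under its centre. Walls 8 mm thick, 31 mm high, but the end wall at +y only 23 mm. Inside, six 50 mm insert blocks (3 along x, 2 along y, 50 mm pitch), top 18 mm above the bench, and a plain 21 mm strip of that height at each y end: fingers fit before the end walls (46 mm from the bore centres) but not before the side walls (26 mm)
- lid (a joint): clear flat cover, slides along the tray's +y to open: 0 fully shut over all bores, 0.14 fully open (bores and end strips free). Friction about 1.2 N; it stays where it is left. Sheet 151 x 148 mm, 4 mm thick, underside 25.5 mm above the bench. Starts between shut and half open
- lid_pull (a point): centre of the cover's pull, a pale wood bar on the cover at its +y (leading) end, moving with it: 12 mm thick along the tray's y, 70 mm long along the tray's x, 14 mm high (bottom 29.5 mm, top 43.5 mm above the bench). Can be pinched from above across its thickness
- pocket_L1 (a point): centre of the bottom of a large bore in the tray (on the tray floor, 4 mm above the bench). Bore 39 mm across, 1.5 mm chamfer, 14 mm deep, in a pale wood insert block; takes one large tin. Empty at the start. The blocks change places from start to start.
- pocket_L2 (a point): centre of the bottom of a large bore in the tray (on the tray floor, 4 mm above the bench). Bore 39 mm across, 1.5 mm chamfer, 14 mm deep, in a pale wood insert block; takes one large tin. A tin is already in it at the start. The blocks change places from start to start.
- pocket_L3 (a point): centre of the bottom of a large bore in the tray (on the tray floor, 4 mm above the bench). Bore 39 mm across, 1.5 mm chamfer, 14 mm deep, in a pale wood insert block; takes one large tin. A tin is already in it at the start. The blocks change places from start to start.
- pocket_S1 (a point): centre of the bottom of a small bore in the tray (on the tray floor, 4 mm above the bench). Bore 31 mm across, 1.5 mm chamfer, 14 mm deep, in a pale wood insert block; takes one small tin. Empty at the start. The blocks change places from start to start.
- pocket_S2 (a point): centre of the bottom of a small bore in the tray (on the tray floor, 4 mm above the bench). Bore 31 mm across, 1.5 mm chamfer, 14 mm deep, in a pale wood insert block; takes one small tin. Empty at the start. The blocks change places from start to start.
- pocket_S3 (a point): centre of the bottom of a small bore in the tray (on the tray floor, 4 mm above the bench). Bore 31 mm across, 1.5 mm chamfer, 14 mm deep, in a pale wood insert block; takes one small tin. A tin is already in it at the start. The blocks change places from start to start.
- tin_a_centre (a point): loose tin: centre, half-way up, of a large round aluminium tin with a glass top (cylinder 36 mm across, 17 mm high, about 30 g, z up; its yaw means nothing). It stands upright on the bench on the right, close to other things; which tin stands at which spot changes.
- tin_b_centre (a point): loose tin: centre, half-way up, of a small round aluminium tin with a glass top (cylinder 28 mm across, 17 mm high, about 20 g, z up; its yaw means nothing). It stands upright on the bench on the right, close to other things; which tin stands at which spot changes.
- tin_c_centre (a point): loose tin: centre, half-way up, of a small round aluminium tin with a glass top (cylinder 28 mm across, 17 mm high, about 20 g, z up; its yaw means nothing). It stands upright on the bench on the right, close to other things; which tin stands at which spot changes.
- kept_a_centre (a point): stored tin, in pocket_L2: centre, half-way up, of a large round aluminium tin with a glass top (cylinder 36 mm across, 17 mm high, about 30 g, z up; its yaw means nothing). Stays in the tray; its top is 3 mm above the insert blocks.
- kept_b_centre (a point): stored tin, in pocket_L3: centre, half-way up, of a large round aluminium tin with a glass top (cylinder 36 mm across, 17 mm high, about 30 g, z up; its yaw means nothing). Stays in the tray; its top is 3 mm above the insert blocks.
- kept_c_centre (a point): stored tin, in pocket_S3: centre, half-way up, of a small round aluminium tin with a glass top (cylinder 28 mm across, 17 mm high, about 20 g, z up; its yaw means nothing). Stays in the tray; its top is 3 mm above the insert blocks.
- scale_centre (a point): bystander: flat black pocket scale, 75 mm along its x, 125 mm along its y, 21 mm high; point at its middle, 10 mm up
- bur_stand_centre (a point): bystander: round blue bur stand with a crown of steel burs, foot 76 mm across, 65 mm high; point on its axis, half-way up
- pliers_centre (a point): bystander: red-handled pliers lying flat, 12 mm high, within a rectangle 54 mm along their x and 146 mm along their y centred on this point (6 mm up); jaws towards +y
- flux_jar_centre (a point): bystander: small amber glass jar with a black cap, 44 mm across, 50 mm high; point on its axis, half-way up
Mind the look-alikes: they are no part of the job. Leave any green or yellow look-alike of the part that bears tin_b_centre alone. Leave any black look-alike of the part that bears tin_a_centre alone.

How it is judged (in metres and radians):
At the end, for the whole second after the job is handed in: Every loose tin stands in an empty bore of its size, every stored tin still in its own: axis within 3.5 mm of the bore's, centre under 10.5 mm above the bore's bottom (8.5 when seated), tilt under 0.08 rad, at rest. The cover is shut to within 4 mm (horizontal distance between tin_a_centre and pocket_L1 below 0.0035 m and z of tin_a_centre in the frame of pocket_L1 below 0.0105 m and angle between each of tin_a_centre, tin_b_centre, tin_c_centre, kept_a_centre, kept_b_centre, kept_c_centre's own z axis and vertical below 0.08 rad and linear speed of each of tin_a, tin_b, tin_c, kept_a, kept_b, kept_c below 0.02 m/s and ((horizontal distance between tin_b_centre and pocket_S1 below 0.0035 m and z of tin_b_centre in the frame of pocket_S1 below 0.0105 m) or (horizontal distance between tin_b_centre and pocket_S2 below 0.0035 m and z of tin_b_centre in the frame of pocket_S2 below 0.0105 m)) and ((horizontal distance between tin_c_centre and pocket_S1 below 0.0035 m and z of tin_c_centre in the frame of pocket_S1 below 0.0105 m) or (horizontal distance between tin_c_centre and pocket_S2 below 0.0035 m and z of tin_c_centre in the frame of pocket_S2 below 0.0105 m)) and horizontal distance between kept_a_centre and pocket_L2 below 0.0035 m and z of kept_a_centre in the frame of pocket_L2 below 0.0105 m and horizontal distance between kept_b_centre and pocket_L3 below 0.0035 m and z of kept_b_centre in the frame of pocket_L3 below 0.0105 m and horizontal distance between kept_c_centre and pocket_S3 below 0.0035 m and z of kept_c_centre in the frame of pocket_S3 below 0.0105 m and value of joint lid below 0.004 m); the robot touches nothing.
It fails at once if a loose tin is dropped or thrown: faster than 0.65 m/s (a fall of over 20 mm) with no finger touching it ((contact force between the fingers and tin_a below 0.01 N and linear speed of tin_a above 0.65 m/s) or (contact force between the fingers and tin_b below 0.01 N and linear speed of tin_b above 0.65 m/s) or (contact force between the fingers and tin_c below 0.01 N and linear speed of tin_c above 0.65 m/s)).
It fails at once if a loose tin is tipped by more than 35 degrees (angle between any of tin_a_centre, tin_b_centre, tin_c_centre's own z axis and vertical above 0.61 rad).
It fails at once if a tin that was already in the tray is taken out of its bore (distance of any of kept_a_centre, kept_b_centre, kept_c_centre from where it was at the start of the episode above 0.01 m).
It fails at once if the scale, bur stand, pliers or flux jar is pushed more than 15 mm (distance of any of scale_centre, bur_stand_centre, pliers_centre, flux_jar_centre from where it was at the start of the episode above 0.015 m).
It also fails if it takes over 72 s, if anything falls off the work surface, if the arm or the gripper's body presses on something with over 40 N, if the wrist force passes 120 N, or if a joint passes its speed limit or range.

## Robot

A 7-joint arm with a two-finger parallel gripper is mounted at the origin on the work surface. World frame = base frame: x ahead of the robot, y to its left, z up, the work surface at z = 0. Lengths are in m, angles in degrees, forces in N, time in s.
With the tool pointing down it reaches from about 0.425 to 0.875 m from the base axis. Payload 4.7 kg.
Tool frame: the origin (TCP) lies between the finger pads; the fingertips stand 22 mm ahead of it and the grasp point (between the pads) lies 3 mm ahead of it; z points along the fingers, y is the line along which they close (so a half turn about z gives the same grasp; the last joint's range is limited). The gripper opens to 87 mm and grips with 3 to 60 N. Pads are 19 mm wide; open, the fingers measure 117 mm over their backs; the gripper's body (75 mm by 190 mm) begins 51 mm behind the grasp point.
Start: joints at [-63.134, 18.392, -4.016, 83.108, 1.295, 78.541, -3.26], TCP at [0.286, 0.584, 0.216] pointing down, gripper open.
Joint ranges: [-163.93, 163.93], [-17.29, 119.83], [-79.2, 71.16], [3.27, 140.29], [-89.18, 269.18], [5.43, 117.66], [-154.24, 154.24]. Speed limits (degrees/s): [147.25, 147.25, 180, 180, 180, 180, 180].

## Interface

Orientations are given as [roll, pitch, yaw] about the fixed x, y, z axes, in that order (R = Rz(yaw) Ry(pitch) Rx(roll)).
In Python, from cell import env gives the robot as it stands.
- The arm moves only by the tool drive_tool, never from a script. Its argument "moves" is a list of rows, each a list of 3 entries, a list of its own where there are three numbers: the shift along the tool's x, y, z in mm, then the turn, a rotation vector about the tool's x, y, z in rad, then the closure, from 0 (fully open) to 1 (shut). In form: [[[x, y, z], [wx, wy, wz], jaw], ...]. A call has 1 to 12 rows; each row shifts and turns the commanded pose from where the row before left it, along the tool's axes as they then stand; what a row does not reach is not made up. A row lasts 1/12 s, in which the tool goes at most 41.7 mm and 7.16 degrees, less where a joint would pass 70% of its speed; a pose out of reach is approached as far as the arm can. A call with a gripper value outside its range is refused whole. The fingers move at their own pace and stop on an object; "newtons" is the grip in N (left out, the last holds). Time passes only in rows, so rows that do not move let the fingers close. It gives the time, the measured TCP pose, the force, the opening and the grip force at its end, in the units of the state.
- env.get_obs(): the state, without advancing time (a new reading comes with each control period).
- env.read_camera(name): name is "scene" or "top" or "wrist"; returns (picture, depth): 400x640x3 uint8, blue, green, red; 400x640 float32, m along the optical axis (not along the pixel's ray), 0 where there is no reading.
- env.get_calibration(name): a dict with "fx", "fy", "cx", "cy" (pixels), "T" (4x4, takes a point from camera to world coordinates). Camera axes: x right, y down, z forward; pixel columns grow to the right and rows downward; lengths in m; the calibration is good to about 2 mm. A picture is of the moment at which its call begins: read the wrist's pose just before it. get_calibration takes no time and is no camera call; for the wrist camera it gives the pose at the moment of the call.
- env.sign_off(): hands the job in; it is judged then, once.
The state is a dict: "time_s": time; "qpos": joint angles; "joint_velocities": joint speeds; "effort": joint torques, N m; "tool_pos": TCP position; "tool_rot": TCP orientation; "force": force on the tool from outside, world axes, zero at the start; "wrist_torque": the same for the moment, N m; "grip_width": finger opening in m; "grasp_force": force on a finger pad.
Only numpy, scipy, OpenCV 4.12 (cv2) and the standard library are available. Lean on these libraries where they do the work, as an engineer would, in place of code of your own. Each camera call takes 0.05 s, during which the arm holds its last target. There are 200 camera calls.

## Working session

There is one attempt and no reset: what is moved stays moved. The work goes in short steps, Python scripts to look and compute and a tool call to move; the robot and the scene stay as the last step left them, time stands still between calls to the robot, and variables do not carry over. Pictures are saved under pics/ and viewed, at most 10 in all, crops included, and the job is handed in when it is done.

Besides the shell and the picture viewer there is one more tool, called after "Emit:" as name(argument=value, ...), one argument or row to a line, values as JSON. drive_tool: Moves the arm, as the interface text tells. Its arguments: {"type":"object","properties":{"moves":{"type":"array"},"newtons":{"type":"number"}},"required":["moves"]}

```bash
mkdir -p pics; ls
python3 - <<'E'
from cell import env
import cv2,numpy as np
o=env.get_obs();print(o)
for n in("top","scene"):
    im,d=env.read_camera(n);cv2.imwrite(f"pics/{n}0.png",im);np.save(f"pics/{n}0.npy",d)
    c=env.get_calibration(n);print(n,c)
E
```

```text
pics
{'time_s': 0.0, 'qpos': array([-63.13345387,  18.43999486,  -4.01689492,  83.17504397,
         1.29616888,  78.54068071,  -3.2607622 ]), 'joint_velocities': array([ 5.89269438e-05, -6.61021327e-02,  1.60018281e-04, -1.78967071e-01,
        3.17230536e-02,  2.34715019e-02, -6.14955425e-02]), 'effort': array([-3.26251495e-06, -4.91284096e+01, -4.03846046e-01, -3.12526739e+01,
       -6.39551715e-02,  4.41391964e-02,  1.67522103e-04]), 'tool_pos': array([0.28533002, 0.58339499, 0.21534988]), 'tool_rot': array([-1.79889595e+02,  6.46496964e-03,  1.53943978e+02]), 'force': array([ 0.55794897, -0.3768169 , -1.11946375]), 'wrist_torque': array([-0.069862  ,  0.02529948, -0.06667659]), 'grasp_force': 0.0, 'grip_width': 0.08710673717181155}
top {'fx': 464.7840859963823, 'fy': 464.7840859963823, 'cx': 321.2578021743488, 'cy': 204.20130837861413, 'T': array([[-0.02107302, -0.99595778,  0.0873157 ,  0.46447223],
       [-0.99898837,  0.01750566, -0.04142209, -0.0572098 ],
       [ 0.03972614, -0.08810026, -0.99531913,  0.82514455],
       [ 0.        ,  0.        ,  0.        ,  1.        ]])}
scene {'fx': 519.3506315032013, 'fy': 519.3506315032013, 'cx': 322.3820238667, 'cy': 197.4261597744207, 'T': array([[-0.11005502,  0.84236955, -0.52754283,  0.99118095],
       [ 0.99384291,  0.10010782, -0.04748358, -0.0173406 ],
       [ 0.01281244, -0.52952051, -0.84820037,  0.79221488],
       [ 0.        ,  0.        ,  0.        ,  1.        ]])}
```

View pics/top0.png

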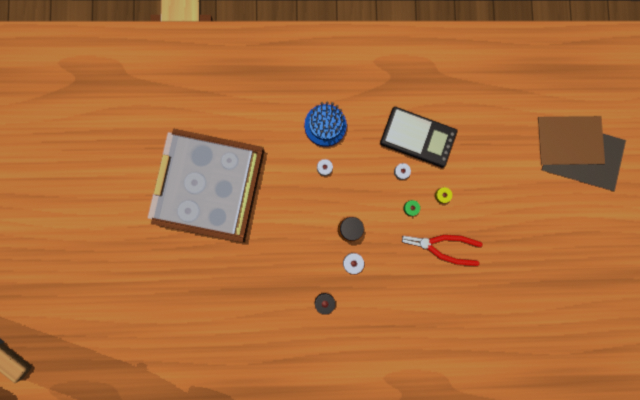

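View pics/scene0.png

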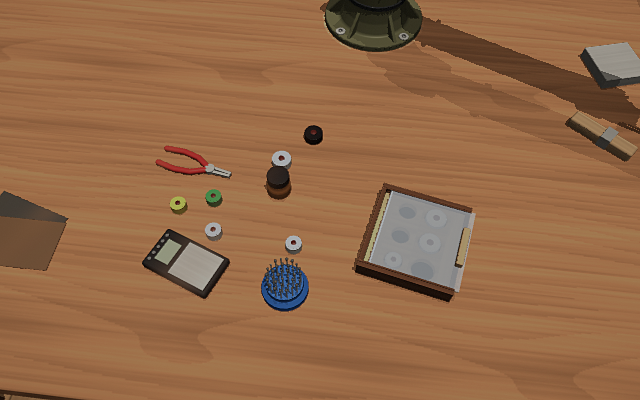

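The top view shows the tray at (207,186) with its pull at (161,175), so the cover opens towards image left. The small tins are at (325,167) and (403,171), and the large tin is at (354,264) beside the jar at (351,229). The black look-alike is at (325,303); the green one is at (412,208) and the yellow at (444,195). The scene view agrees.

```bash
cat > h.py <<'E'
import numpy as np,cv2
from cell import env
def w(cal,u,v,z):
    T=cal["T"];r=T[:3,:3]@np.array([(u-cal["cx"])/cal["fx"],(v-cal["cy"])/cal["fy"],1.]);p=T[:3,3]
    return p+r*(z-p[2])/r[2]
def px(cal,P):
    q=np.linalg.inv(cal["T"])@np.append(P,1);return q[0]/q[2]*cal["fx"]+cal["cx"],q[1]/q[2]*cal["fy"]+cal["cy"]
def blobs(mask,lo,hi):
    n,l,s,c=cv2.connectedComponentsWithStats(mask.astype(np.uint8))
    return [(c[i].round(1),s[i]) for i in range(1,n) if lo<s[i][4]<hi],l
E
python3 - <<'E'
from h import *
im=cv2.imread("pics/top0.png");d=np.load("pics/top0.npy");c=env.get_calibration("top")
hsv=cv2.cvtColor(im,cv2.COLOR_BGR2HSV)
m=(hsv[...,1]<60)&(hsv[...,2]>130);m[:,:270]=0
for b,s in blobs(m,60,900)[0]:
    print("tin",b,s,w(c,*b,.017).round(4),d[int(b[1]),int(b[0])])
# height map for things above 35mm & tray walls
v,u=np.mgrid[:400,:640]
T=c["T"];P=np.stack([(u-c["cx"])/c["fx"]*d,(v-c["cy"])/c["fy"]*d,d],-1)@T[:3,:3].T+T[:3,3]
z=P[...,2];print("bench",np.median(z[300:380,200:300]))
t=np.zeros_like(m);t[120:250,140:275]=1
b,l=blobs((z>.036)&t&(d>0),20,500);print("pull",b)
for bb,s in b:
    k=(l==l[int(bb[1]),int(bb[0])]);print(cv2.minAreaRect(P[k][:,:2].astype(np.float32)*1000),P[k].mean(0))
k=(z>.010)&t&(d>0);print("tray",cv2.minAreaRect(P[k][:,:2].astype(np.float32)*1000))
for n,a in(("jar",(330,380,210,245)),("bur",(300,350,95,150)),("scale",(375,460,100,172))):
    q=np.zeros_like(m);q[a[2]:a[3],a[0]:a[1]]=1;k=(z>.012)&q&(d>0);print(n,cv2.minAreaRect(P[k][:,:2].astype(np.float32)*1000),z[k].max())
import sys
x=cv2.resize(im[90:320,140:500],None,fx=2.2,fy=2.2,interpolation=2);cv2.imwrite("pics/c1.png",x)
E
```

```text
tin [437.1 142.3] [428 131  20  24 309] [ 0.6427 -0.3002  0.017 ] 0.83305985
tin [324.5 166.6] [317 159  16  16 175] [ 0.6017 -0.098   0.017 ] 0.81637293
tin [402.6 170.6] [395 163  16  16 170] [ 0.5925 -0.2362  0.017 ] 0.8239705
tin [416.6 241.2] [403 236  27  13 196] [ 0.4675 -0.2563  0.017 ] 0.83158517
tin [353.2 263.1] [343 253  21  21 318] [ 0.432 -0.144  0.017] 0.8057039
bench -0.0013982293645821708
pull [(array([161.6, 175.1]), array([154, 155,  17,  41, 331], dtype=int32))]
((587.5899658203125, 178.1640625), (12.838510513305664, 69.24269104003906), 77.59947204589844) [0.5870459  0.17745061 0.04168703]
tray ((572.1804809570312, 107.69718933105469), (166.50799560546875, 168.16921997070312), 77.35995483398438)
jar ((490.8094482421875, -139.0193634033203), (40.53425216674805, 40.874385833740234), 62.84825897216797) 0.05309799752491984
bur ((677.8758544921875, -101.09323120117188), (73.77655029296875, 73.16302490234375), 44.898277282714844) 0.06511348932039018
scale ((637.3370361328125, -262.02923583984375), (124.51759338378906, 111.7320556640625), 68.78396606445312) 0.024409032588835644
```

```bash
cat >> h.py <<'E'
from scipy.spatial.transform import Rotation as Ro
def st():
    o=env.get_obs();R=Ro.from_euler('xyz',o["tool_rot"],degrees=True).as_matrix();return o,np.array(o["tool_pos"]),R
def go(x,y,z,yaw=None):
    "shift in tool axes, mm, then turn about tool z"
    o,p,R=st();s=R.T@(np.array([x,y,z])-p)*1000
    if yaw is None: r=np.zeros(3)
    else: r=Ro.from_matrix(R.T@Ro.from_euler('xyz',[180,0,yaw],degrees=True).as_matrix()).as_rotvec()
    print("shift",s.round(1),"n>=",np.linalg.norm(s)/41.7,"turn",r.round(4),"t",o["time_s"])
E
python3 - <<'E'
from h import *
c=env.get_calibration("wrist");o,p,R=st()
print(c["fx"],c["cx"],c["cy"]);print((R.T@(c["T"][:3,3]-p)).round(4),(R.T@c["T"][:3,:3]).round(3))
go(.587,.178,.215,167.6)
E
```

```text
297.2554617495482 320.58048836416714 203.11029122211508
[ 0.0757  0.0008 -0.1674] [[ 0.    -0.961 -0.277]
 [ 1.     0.    -0.   ]
 [ 0.    -0.277  0.961]]
shift [-449.1 -231.8    0.9] n>= 12.11863570989385 turn [-1.700e-03 -1.000e-04 -2.383e-01] t 0.1
```

View pics/c1.png

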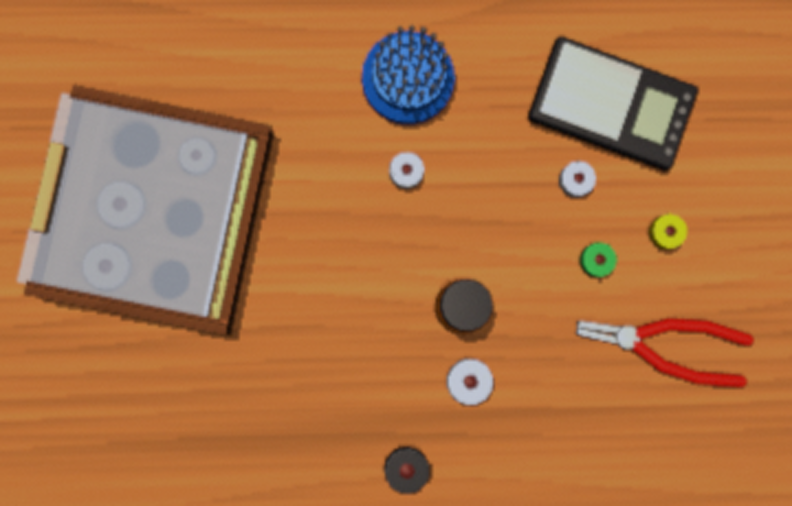

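The crop shows the +y row (left column) as empty large, kept large, kept large from far to near. The -y row is kept small, empty small, empty small.

Emit:
drive_tool(
  moves=[
    [[-36, -18.5, 0], [0, 0, 0], 0.6],
    [[-36, -18.5, 0], [0, 0, 0], 0.6],
    [[-36, -18.5, 0], [0, 0, 0], 0.6],
    [[-36, -18.5, 0], [0, 0, 0], 0.6],
    [[-36, -18.5, 0], [0, 0, 0], 0.6],
    [[-36, -18.5, 0], [0, 0, 0], 0.6],
    [[-36, -18.5, 0], [0, 0, 0], 0.6],
    [[-36, -18.5, 0], [0, 0, 0], 0.6],
    [[-36, -18.5, 0], [0, 0, 0], 0.6],
    [[-36, -18.5, 0], [0, 0, 0], 0.6],
    [[-36, -18.5, 0], [0, 0, -0.119], 0.6],
    [[-36, -18.5, 0], [0, 0, -0.119], 0.6],
  ],
)

```text
time_s: 1.1
tool_pos: [0.5782, 0.1978, 0.2163]
tool_rot: [-180.0, -0.0, 167.4]
force: [1.2, 1.0, 0.4]
grip_width: 0.0351
grasp_force: 0.0
```

Emit:
drive_tool(
  moves=[
    [[0, 0, 30], [0, 0, 0], 0.6],
    [[0, 0, 0], [0, 0, 0], 0.6],
    [[0, 0, 0], [0, 0, 0], 0.6],
  ],
)

```text
time_s: 1.35
tool_pos: [0.5765, 0.1995, 0.1846]
tool_rot: [-179.9, -0.2, 167.0]
force: [-1.1, 0.3, 0.4]
grip_width: 0.035
grasp_force: 0.0
```

```bash
cat >> h.py <<'E'
def wr(name):
    c=env.get_calibration("wrist");im,d=env.read_camera("wrist");cv2.imwrite(f"pics/{name}.png",im);np.savez(f"pics/{name}.npz",d=d,**c);return im,d,c
def cloud(d,c):
    v,u=np.mgrid[:400,:640];T=c["T"]
    return np.stack([(u-c["cx"])/c["fx"]*d,(v-c["cy"])/c["fy"]*d,d],-1)@T[:3,:3].T+T[:3,3]
E
python3 - <<'E'
from h import *
im,d,c=wr("w1");P=cloud(d,c);z=P[...,2]
k=(z>.038)&(z<.05)&(d>0);b,l=blobs(k,100,20000)
for bb,s in b:
    q=P[l==l[int(bb[1]),int(bb[0])]];print(bb,s,cv2.minAreaRect(q[:,:2].astype(np.float32)*1000),q.mean(0))
o,p,R=st();print(p,o["tool_rot"],o["grip_width"]);go(.587,.178,.06,167.6)
E
```

```text
[  6.1 187.5] [  0 170  17  34 393] ((497.5307922363281, -127.56805419921875), (13.614755630493164, 36.12497329711914), 69.5490951538086) [ 0.49737384 -0.1249463   0.04442899]
[303.5 205.5] [298 175  12  62 683] ((589.2680053710938, 177.7667236328125), (12.021918296813965, 69.67362213134766), 77.11861419677734) [0.58831346 0.17815851 0.04245022]
[0.5770391  0.20090781 0.18614542] [-1.79987172e+02 -9.93395523e-02  1.67143115e+02] 0.0346804675230982
shift [-15.  -20.1 126.1] n>= 3.0838110798205234 turn [-0.0002 -0.0017 -0.008 ] t 1.4
```

View pics/w1.png

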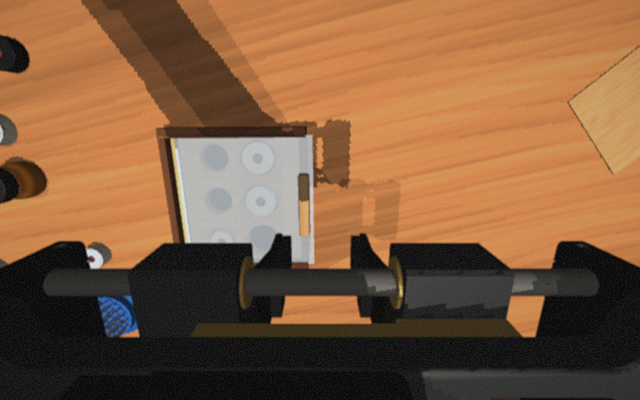

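Emit:
drive_tool(
  moves=[
    [[-9, -10, 30], [0, 0, 0], 0.6],
    [[-8, -9.6, 35], [0, 0, 0], 0.6],
    [[0, 0, 35], [0, 0, 0], 0.6],
    [[0, 0, 20], [0, 0, 0], 0.6],
    [[0, 0, 11], [0, 0, 0], 0.6],
    [[0, 0, 0], [0, 0, 0], 0.6],
    [[0, 0, 0], [0, 0, 0], 1],
    [[0, 0, 0], [0, 0, 0], 1],
    [[0, 0, 0], [0, 0, 0], 1],
    [[0, 0, 0], [0, 0, 0], 1],
  ],
  newtons=15,
)

```text
time_s: 2.23
tool_pos: [0.5912, 0.1777, 0.0574]
tool_rot: [179.9, 0.1, 167.1]
force: [0.1, -0.0, -0.6]
grip_width: 0.0155
grasp_force: 0.0
```

Run:
```python
from h import *
o,p,R=st();print(p,o["tool_rot"],o["grip_width"],o["grasp_force"],o["force"])
y=np.array([.222,.975]);t=np.array([.5722,.1077])
print("pull rel tray: along y",(p[:2]-t)@y, (p[:2]-t)@np.array([.975,-.222]))
```

```text
[0.59124639 0.17770121 0.05737846] [1.79892457e+02 1.45579698e-01 1.67106123e+02] 0.015543574673883766 0.0 [ 0.07059579 -0.01468247 -0.61477902]
pull rel tray: along y 0.07247947540878648 0.0030299617877650375
```

Emit:
drive_tool(
  moves=[
    [[0, 0, 0], [0, 0, 0], 1],
    [[0, 0, 0], [0, 0, 0], 1],
    [[0, 10, 0], [0, 0, 0], 1],
    [[0, 18, 0], [0, 0, 0], 1],
    [[0, 20, 0], [0, 0, 0], 1],
    [[0, 20, 0], [0, 0, 0], 1],
    [[0, 20, 0], [0, 0, 0], 1],
    [[0, 15, 0], [0, 0, 0], 1],
    [[0, 10, 0], [0, 0, 0], 1],
    [[0, 5, 0], [0, 0, 0], 1],
    [[0, 0, 0], [0, 0, 0], 1],
  ],
)

```text
time_s: 3.15
tool_pos: [0.6161, 0.2945, 0.0551]
tool_rot: [180.0, -0.0, 167.2]
force: [0.3, 0.3, -0.3]
grip_width: 0.0005
grasp_force: 0.0
```

Emit:
drive_tool(
  moves=[
    [[0, 4, 0], [0, 0, 0], 1],
    [[0, 4, 0], [0, 0, 0], 1],
    [[0, 4, 0], [0, 0, 0], 1],
    [[0, 0, 0], [0, 0, 0], 1],
  ],
)

```text
time_s: 3.48
tool_pos: [0.6192, 0.3045, 0.0557]
tool_rot: [180.0, 0.0, 167.1]
force: [0.2, -0.6, -0.2]
grip_width: 0.0002
grasp_force: 0.0
```

Emit:
drive_tool(
  moves=[
    [[0, -30, -30], [0, 0, 0], 0.6],
    [[0, -30, -30], [0, 0, 0], 0.6],
    [[0, -30, -30], [0, 0, 0], 0.6],
    [[0, 0, 0], [0, 0, 0], 0.6],
    [[0, 0, 0], [0, 0, 0], 0.6],
  ],
)

```text
time_s: 3.9
tool_pos: [0.6014, 0.2152, 0.147]
tool_rot: [179.8, 0.3, 166.8]
force: [-0.5, 0.5, -0.8]
grip_width: 0.0259
grasp_force: 0.0
```

Run:
```python
from h import *
im,d,c=wr("w2");P=cloud(d,c);z=P[...,2]
k=(z>.036)&(z<.05)&(d>0);b,l=blobs(k,100,20000)
for bb,s in b:
    q=P[l==l[int(bb[1]),int(bb[0])]];print(bb,s,cv2.minAreaRect(q[:,:2].astype(np.float32)*1000),q.mean(0),q[:,2].max())
o,p,R=st();print(p,o["tool_rot"],o["grip_width"])
```

```text
[278.5 194.2] [271 159  16  72 945] ((589.1388549804688, 177.83216857910156), (12.3201904296875, 69.90940856933594), 77.2298583984375) [0.58781796 0.17863056 0.04228116] 0.044873357655118684
[0.5998737  0.21722776 0.14491875] [1.79893621e+02 7.67606725e-02 1.66989321e+02] 0.029308938048514085
```

View pics/w2.png

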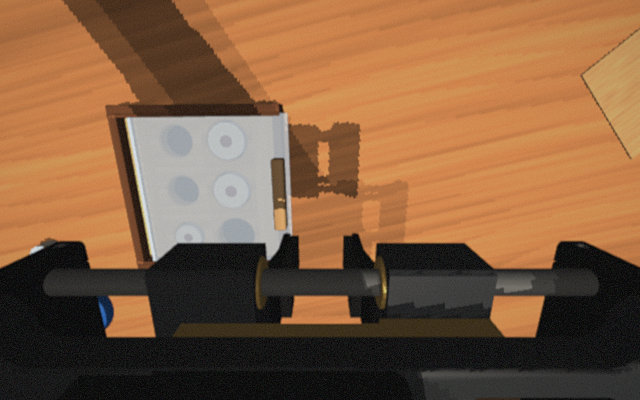

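The cover has not moved: the pull is still at (0.589, 0.178), pixel (278,194), so the fingers missed it. I'll go back down a bit deeper and check before pulling.

Run:
```python
from h import *
go(.589,.178,.052,167.2)
```

```text
shift [  1.9 -40.8  92.8] n>= 2.4327174346832976 turn [ 0.0019  0.0013 -0.0037] t 3.95
```

Emit:
drive_tool(
  moves=[
    [[2, -20.8, 10], [0, 0, 0], 0.6],
    [[0, -20, 15], [0, 0, 0], 0.6],
    [[0, 0, 25], [0, 0, 0], 0.6],
    [[0, 0, 25], [0, 0, 0], 0.6],
    [[0, 0, 18], [0, 0, 0], 0.6],
    [[0, 0, 0], [0, 0, 0], 0.6],
    [[0, 0, 0], [0, 0, 0], 0.6],
  ],
)

```text
time_s: 4.53
tool_pos: [0.5865, 0.1793, 0.0486]
tool_rot: [-179.9, -0.2, 167.2]
force: [1.8, -1.0, 0.5]
grip_width: 0.0351
grasp_force: 0.0
```

Run:
```python
from h import *
o,p,R=st();print(p,o["tool_rot"],o["grip_width"],o["force"])
im,d,c=wr("w3")
cv2.imwrite("pics/w3c.png",cv2.resize(im[120:330,200:440],None,fx=2.5,fy=2.5))
for n,P in(("pull",(.589,.178,.0435)),("tcp",p),("tip",p+R@[0,0,.022])):print(n,px(c,P))
```

```text
[0.58646906 0.1792584  0.04864592] [-179.8808374    -0.23055532  167.19321713] 0.035104053745363246 [ 1.77325824 -0.99079284  0.48651226]
pull (np.float64(318.3741610206664), np.float64(246.46396131100101))
tcp (np.float64(319.3750878770107), np.float64(245.80496680547606))
tip (np.float64(319.50884693336053), np.float64(232.41670306127418))
```

View pics/w3c.png

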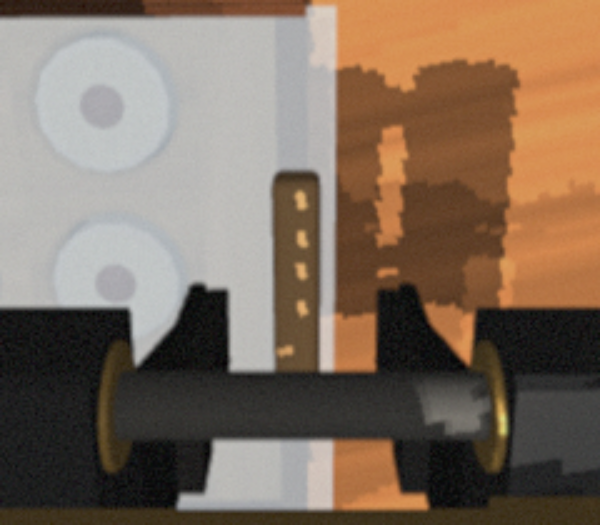

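The bar is between the fingers, at crop (297,270). I'll close with more force.

Emit:
drive_tool(
  moves=[
    [[0, 0, -2], [0, 0, 0], 0.9],
    [[0, 0, 0], [0, 0, 0], 0.9],
    [[0, 0, 0], [0, 0, 0], 0.9],
    [[0, 0, 0], [0, 0, 0], 0.9],
    [[0, 0, 0], [0, 0, 0], 0.9],
    [[0, 0, 0], [0, 0, 0], 0.9],
    [[0, 0, 0], [0, 0, 0], 0.9],
  ],
  newtons=30,
)

```text
time_s: 5.17
tool_pos: [0.5884, 0.1783, 0.053]
tool_rot: [180.0, 0.0, 167.1]
force: [0.2, 0.5, -0.0]
grip_width: 0.0096
grasp_force: 0.0
```

Run:
```python
from h import *
o,p,R=st();print(p,o["grip_width"],o["grasp_force"])
im,d,c=wr("w4")
for n in("w3","w4"):
    f=np.load(f"pics/{n}.npz");d=f["d"];c={k:f[k] for k in f.files}
    Q=(cloud(d,c)-p)@R*1000
    print(n,[(u,v,Q[v,u].round(0).tolist()) for u,v in((285,238),(285,250),(355,238),(319,200),(319,225),(319,240),(240,200))])
    m=(Q[...,2]>-60)&(Q[...,2]<-0)&(abs(Q[...,1])<45);m[:,:150]=0
    k=(d>0)&(abs(Q[...,1])<40)&(abs(Q[...,0])<14)&(Q[...,2]<24);print("deepest finger z",np.percentile(Q[k][:,2],[50,90,99]))
cv2.imwrite("pics/w4c.png",cv2.resize(cv2.imread("pics/w4.png")[120:330,200:440],None,fx=2.5,fy=2.5))
```

```text
[0.58837552 0.17833859 0.0530252 ] 0.009554039752625773 0.0
w3 [(285, 238, [11.0, -19.0, -4.0]), (285, 250, [11.0, -17.0, -21.0]), (355, 238, [11.0, 21.0, -5.0]), (319, 200, [30.0, 0.0, 10.0]), (319, 225, [13.0, 0.0, 10.0]), (319, 240, [3.0, 0.0, 10.0]), (240, 200, [25.0, -52.0, 24.0])]
deepest finger z [-26.12602019  23.18154024  23.95923839]
w4 [(285, 238, [-5.0, -24.0, 25.0]), (285, 250, [37.0, -10.0, -85.0]), (355, 238, [-17.0, 28.0, 54.0]), (319, 200, [26.0, -0.0, 11.0]), (319, 225, [10.0, -0.0, 11.0]), (319, 240, [-1.0, -0.0, 10.0]), (240, 200, [22.0, -53.0, 24.0])]
deepest finger z [-24.1944162   23.48150272  23.95798267]
```

View pics/w4c.png

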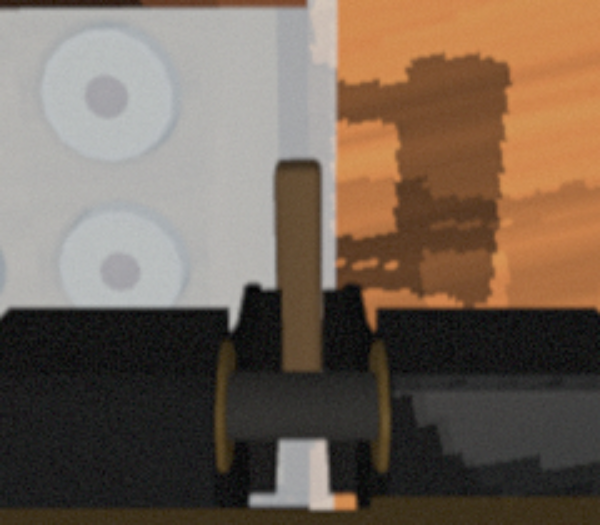

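The bar, at crop (298,265), is still visible below the closed fingers. The depth puts the visible fingertip edge near tool z ≈ -4 mm, not +22. I'll measure that tip edge before going deeper.

Run:
```python
from h import *
p={"w3":np.array([.5865,.1793,.0486])}
o,pp,R=st()
for n in("w3","w4"):
    f=np.load(f"pics/{n}.npz");d=f["d"];c={k:f[k] for k in f.files};T=c["T"]
    # tool frame from the camera's own pose (fixed mount)
    A=np.array([[0,-.961,-.277],[1,0,0],[0,-.277,.961]])
    v,u=np.mgrid[:400,:640]
    Q=(np.stack([(u-c["cx"])/c["fx"]*d,(v-c["cy"])/c["fy"]*d,d],-1)@A.T+[.0757,.0008,-.1674])*1000
    for uu in((283,358) if n=="w3" else (302,340)):
        print(n,uu,[(vv,Q[vv,uu].round(0).astype(int).tolist()) for vv in range(230,246,1)])
```

```text
w3 283 [(230, [3, -25, 20]), (231, [3, -24, 19]), (232, [1, -25, 20]), (233, [1, -25, 20]), (234, [0, -25, 20]), (235, [-1, -25, 20]), (236, [10, -21, -7]), (237, [9, -21, -8]), (238, [9, -21, -10]), (239, [9, -21, -10]), (240, [10, -20, -13]), (241, [9, -20, -14]), (242, [9, -20, -13]), (243, [9, -20, -16]), (244, [9, -20, -18]), (245, [9, -20, -19])]
w3 358 [(230, [-9, 30, 50]), (231, [-9, 30, 49]), (232, [-10, 30, 49]), (233, [-11, 30, 50]), (234, [-12, 30, 49]), (235, [-13, 30, 49]), (236, [9, 23, -5]), (237, [9, 22, -7]), (238, [9, 22, -9]), (239, [9, 22, -11]), (240, [9, 22, -12]), (241, [10, 22, -14]), (242, [9, 22, -14]), (243, [9, 21, -16]), (244, [9, 21, -17]), (245, [9, 21, -19])]
w4 302 [(230, [1, -12, 25]), (231, [1, -12, 24]), (232, [0, -12, 24]), (233, [-1, -12, 25]), (234, [11, -10, -7]), (235, [11, -10, -8]), (236, [10, -10, -9]), (237, [10, -10, -10]), (238, [11, -10, -13]), (239, [10, -10, -13]), (240, [11, -9, -15]), (241, [11, -9, -17]), (242, [11, -9, -18]), (243, [11, -9, -19]), (244, [11, -9, -21]), (245, [11, -9, -22])]
w4 340 [(230, [-11, 16, 54]), (231, [-11, 16, 53]), (232, [-12, 16, 54]), (233, [10, 12, -4]), (234, [11, 12, -7]), (235, [11, 12, -8]), (236, [11, 12, -10]), (237, [11, 12, -11]), (238, [11, 12, -13]), (239, [11, 12, -15]), (240, [11, 11, -16]), (241, [11, 11, -17]), (242, [10, 11, -17]), (243, [11, 11, -19]), (244, [10, 11, -20]), (245, [11, 11, -22])]
```

Both pictures put the tips about 5 mm behind the reported TCP. The interface text says 22 mm ahead, so it is about 27 mm off, and that explains the miss. I'll lower in two steps and watch the force.

Emit:
drive_tool(
  moves=[
    [[0, 0, 0], [0, 0, 0], 0.6],
    [[0, 0, 0], [0, 0, 0], 0.6],
    [[0, 0, 0], [0, 0, 0], 0.6],
    [[0, 0, 0], [0, 0, 0], 0.6],
    [[0, 0, 7], [0, 0, 0], 0.6],
    [[0, 0, 7], [0, 0, 0], 0.6],
    [[0, 0, 0], [0, 0, 0], 0.6],
  ],
)

```text
time_s: 5.8
tool_pos: [0.5869, 0.178, 0.0368]
tool_rot: [-179.9, -0.2, 167.1]
force: [-0.6, 0.3, 0.1]
grip_width: 0.0344
grasp_force: 0.0
```

Emit:
drive_tool(
  moves=[
    [[0, 0, 5], [0, 0, 0], 0.6],
    [[0, 0, 5], [0, 0, 0], 0.6],
    [[0, 0, 0], [0, 0, 0], 0.6],
    [[0, 0, 0], [0, 0, 0], 0.95],
    [[0, 0, 0], [0, 0, 0], 0.95],
    [[0, 0, 0], [0, 0, 0], 0.95],
    [[0, 0, 0], [0, 0, 0], 0.95],
    [[0, 0, 0], [0, 0, 0], 0.95],
    [[0, 0, 0], [0, 0, 0], 0.95],
    [[0, 0, 0], [0, 0, 0], 0.95],
  ],
  newtons=20,
)

```text
time_s: 6.63
tool_pos: [0.5885, 0.1783, 0.0292]
tool_rot: [180.0, 0.0, 167.1]
force: [-0.4, -0.4, 1.6]
grip_width: 0.0117
grasp_force: 20.0
```

Gripped: 11.7 mm opening at 20 N, which confirms the tip offset. Now I'll pull the cover open.

Emit:
drive_tool(
  moves=[
    [[0, 5, 0], [0, 0, 0], 0.95],
    [[0, 12, 0], [0, 0, 0], 0.95],
    [[0, 20, 0], [0, 0, 0], 0.95],
    [[0, 20, 0], [0, 0, 0], 0.95],
    [[0, 20, 0], [0, 0, 0], 0.95],
    [[0, 16, 0], [0, 0, 0], 0.95],
    [[0, 12, 0], [0, 0, 0], 0.95],
    [[0, 5, 0], [0, 0, 0], 0.95],
    [[0, 0, 0], [0, 0, 0], 0.95],
  ],
)

```text
time_s: 7.38
tool_pos: [0.6131, 0.2884, 0.0292]
tool_rot: [179.9, 0.0, 167.2]
force: [-0.2, 1.0, 3.5]
grip_width: 0.0115
grasp_force: 20.0
```

Emit:
drive_tool(
  moves=[
    [[0, 4, 0], [0, 0, 0], 0.95],
    [[0, 4, 0], [0, 0, 0], 0.95],
    [[0, 4, 0], [0, 0, 0], 0.95],
    [[0, 0, 0], [0, 0, 0], 0.95],
  ],
)

```text
time_s: 7.72
tool_pos: [0.6151, 0.2974, 0.0292]
tool_rot: [180.0, -0.1, 167.1]
force: [-1.8, 1.2, 4.4]
grip_width: 0.0119
grasp_force: 20.0
```

Emit:
drive_tool(
  moves=[
    [[0, 3, 0], [0, 0, 0], 0.95],
    [[0, 3, 0], [0, 0, 0], 0.95],
    [[0, 0, 0], [0, 0, 0], 0.95],
  ],
)

```text
time_s: 7.97
tool_pos: [0.6164, 0.3031, 0.0292]
tool_rot: [180.0, -0.1, 167.1]
force: [-3.6, 1.7, 5.3]
grip_width: 0.0118
grasp_force: 20.0
```

Emit:
drive_tool(
  moves=[
    [[0, 3, 0], [0, 0, 0], 0.95],
    [[0, 3, 0], [0, 0, 0], 0.95],
    [[0, 0, 0], [0, 0, 0], 0.95],
  ],
)

```text
time_s: 8.22
tool_pos: [0.6171, 0.306, 0.0291]
tool_rot: [-179.7, -0.2, 167.0]
force: [-7.3, -4.4, 9.7]
grip_width: 0.0115
grasp_force: 20.0
```

Emit:
drive_tool(
  moves=[
    [[0, 0, 0], [0, 0, 0], 0.6],
    [[0, 0, 0], [0, 0, 0], 0.6],
    [[0, 0, 0], [0, 0, 0], 0.6],
    [[0, -20, -35], [0, 0, 0], 0.6],
    [[0, -36, -20], [0, 0, 0], 0.5],
    [[0, -38, -15], [0, 0, 0], 0.4],
    [[0, -38, -15], [0, 0, 0], 0.4],
    [[0, -38, 0], [0, 0, 0], 0.3],
    [[0, -25, 0], [0, 0, 0], 0.3],
    [[40, 0, 0], [0, 0, 0], 0.3],
    [[0, 0, 0], [0, 0, 0], 0.3],
  ],
)

```text
time_s: 9.13
tool_pos: [0.5287, 0.1262, 0.1115]
tool_rot: [-179.9, -0.5, 166.9]
force: [-1.7, 1.1, -0.3]
grip_width: 0.0601
grasp_force: 0.0
```

Run:
```python
from h import *
o,p,R=st();print(p,o["time_s"],o["tool_rot"])
im,d,c=wr("w5")
```

```text
[0.52867756 0.12615403 0.11150874] 9.1333 [-179.88570799   -0.4913097   166.93096721]
```

View pics/w5.png

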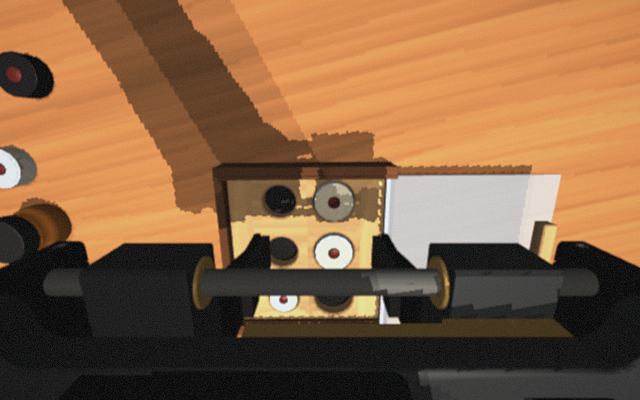

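The cover stop is reached, with the force jumping at TCP (0.617, 0.306), and the tray is open. The empty small bores show at (280,200) and (283,250), kept large tins at (333,202) and (333,252), a kept small tin at (284,298) and empty L1 at (333,300). I'll raise for an unobstructed measurement.

Emit:
drive_tool(
  moves=[
    [[-30, 0, -25], [0, 0, 0], 0.2],
    [[-30, 0, -25], [0, 0, 0], 0.2],
    [[-30, 0, -25], [0, 0, 0], 0.2],
    [[-20, -5, -15], [0, 0, 0], 0.2],
    [[0, 0, 0], [0, 0, 0], 0.2],
    [[0, 0, 0], [0, 0, 0], 0.2],
    [[0, 0, 0], [0, 0, 0], 0.2],
  ],
)

```text
time_s: 9.77
tool_pos: [0.6412, 0.0989, 0.2026]
tool_rot: [-180.0, -0.1, 167.1]
force: [0.2, 0.4, 0.3]
grip_width: 0.0695
grasp_force: 0.0
```

Run:
```python
from h import *
o,p,R=st();print(p,o["time_s"])
im,d,c=wr("w6")
# predicted grid
yaw=np.radians(-12.85);ex=np.array([np.cos(yaw),np.sin(yaw)]);ey=np.array([-ex[1],ex[0]])
P=cloud(d,c);z=P[...,2]
b=(z<.008)|(z>.05)
# wall tops: 31 mm
k=(z>.0265)&(z<.036)
A=(P[...,:2]-[.57,.10])@np.stack([ex,ey],1)
k&=(abs(A[...,0])<.1)&(abs(A[...,1])<.1)&(d>0)
q=A[k]*1000
print("wall x range",np.percentile(q[:,0],[.3,1,50,99,99.7]),"y",np.percentile(q[:,1],[.3,1,99,99.7]))
# bores: low floor pts z<0.010 within tray interior
f=(z<.0125)&(z>-.006)&(abs(A[...,0])<.078)&(abs(A[...,1])<.075)&(d>0)
for bb,s in blobs(f,80,3000)[0]:
    print("bore blob",bb,s,w(c,*bb,.004).round(4))
hs=cv2.cvtColor(im,cv2.COLOR_BGR2HSV);g=cv2.cvtColor(im,cv2.COLOR_BGR2GRAY)
for dz in(.021,):
    for i in(-1,0,1):
        for j in(-25,25):
            X=np.array([.57,.10])+ex*i*.05+ey*j*.001;print(i,j,np.round(px(c,[*X,.018])))
x=cv2.resize(im[40:300,170:470],None,fx=2.3,fy=2.3,interpolation=2);cv2.imwrite("pics/w6c.png",x)
```

```text
[0.6411824  0.09888823 0.20262938] 9.7667
wall x range [-81.79149488 -81.61360338 -14.88461986  85.43867924  85.78820773] y [-74.99083425 -74.47609238  99.3964336   99.79215737]
bore blob [287.3  78.2] [274  64  28  29 635] [0.517  0.0889 0.004 ]
bore blob [330.4  84.6] [315  64  35  33  99] [0.5347 0.1355 0.004 ]
bore blob [330.6 123.7] [316 107  33  35 115] [0.5772 0.1264 0.004 ]
bore blob [288.9 124.7] [276 111  27  28 568] [0.5672 0.0778 0.004 ]
bore blob [331.8 167.2] [316 152  32  32 789] [0.6283 0.1168 0.004 ]
-1 -25 [284.  76.]
-1 25 [329.  76.]
0 -25 [285. 123.]
0 25 [329. 123.]
1 -25 [287. 166.]
1 25 [329. 166.]
```

View pics/w6c.png

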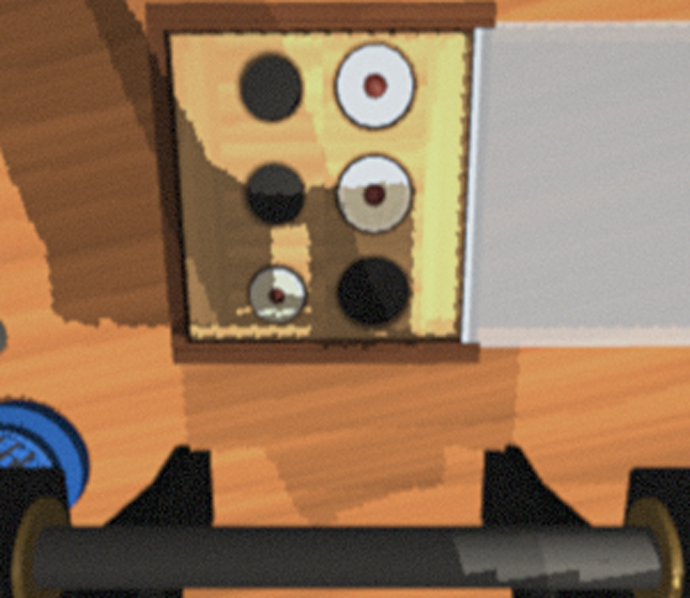

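The tray is clear in this picture. Empty small bores are at crop (270,87) and (274,193), and empty L1 at (373,290). The kept tins are at (375,86), (374,194) and (277,295). I'll fit the bore grid.

Run:
```python
from h import *
f=np.load("pics/w6.npz");d=f["d"];c={k:f[k] for k in f.files};im=cv2.imread("pics/w6.png")
v=cv2.cvtColor(im,cv2.COLOR_BGR2HSV)[...,2]
def cen(m,u0,v0,r):
    t=np.zeros(m.shape,np.uint8);cv2.circle(t,(u0,v0),r,1,-1);m=(m&(t>0)).astype(np.uint8)
    n,l,s,ce=cv2.connectedComponentsWithStats(m);i=1+np.argmax(s[1:,4]);k=max(cv2.findContours((l==i).astype(np.uint8),0,1)[0],key=len)
    e=cv2.minEnclosingCircle(k);return cv2.fitEllipse(k)
P=cloud(d,c);z=P[...,2]
obs=[];mod=[]
dark=v<75
# tin tops by height (20-23.5mm)? use V bright or mid with low saturation
hsv=cv2.cvtColor(im,cv2.COLOR_BGR2HSV);tin=(hsv[...,1]<70)&(hsv[...,2]>85)
for u,vv,i,j,kind in((287,78,-1,-25,'e'),(289,124,0,-25,'e'),(332,166,1,25,'e'),(333,77,-1,25,'t'),(333,124,0,25,'t'),(290,168,1,-25,'t')):
    e=cen(dark if kind=='e' else tin,u,vv,20);X=w(c,*e[0],.0175 if kind=='e' else .021);print(kind,i,j,np.round(e[0],1),np.round(e[1],1),X.round(4))
    obs.append(X[:2]);mod.append((i*.05,j*.001))
obs=np.array(obs);mod=np.array(mod)
H=(mod-mod.mean(0)).T@(obs-obs.mean(0));U,S,V=np.linalg.svd(H);Rr=V.T@U.T;t=obs.mean(0)-Rr@mod.mean(0)
print("yaw",np.degrees(np.arctan2(Rr[1,0],Rr[0,0])),"origin",t)
print("res mm",((mod@Rr.T+t-obs)*1000).round(1))
for n,m in(("S near",(-.05,-.025)),("S mid",(0,-.025)),("L1",(.05,.025))):print(n,(Rr@m+t).round(4))
o,p,R=st()
go(.6017,-.098,.2,None)
```

```text
e -1 -25 [287.6  77.8] [25.2 26.9] [0.5186 0.0903 0.0175]
e 0 -25 [288.9 124.7] [25.1 25.7] [0.5672 0.0792 0.0175]
e 1 25 [331.5 166.8] [30.5 31.3] [0.6256 0.1165 0.0175]
t -1 25 [332.6  76.9] [33.2 36.1] [0.5291 0.1386 0.021 ]
t 0 25 [332.4 123.8] [31.2 33.1] [0.5773 0.1279 0.021 ]
t 1 -25 [290.3 167.6] [22.6 23.8] [0.6151 0.0688 0.021 ]
yaw -12.574913862807984 origin [0.57214974 0.10357665]
res mm [[-0.7 -0.3]
 [-0.5 -0. ]
 [ 0.8  0.6]
 [-0.3  0.3]
 [ 0.3  0. ]
 [ 0.5 -0.5]]
S near [0.5179 0.0901]
S mid [0.5667 0.0792]
L1 [0.6264 0.1171]
shift [  -5.9 -201.     2.4] n>= 4.822442926357562 turn [0. 0. 0.] t 9.8167
```

The fit residuals are under 1 mm. Next is the small tin near the bur stand; I'll keep this yaw, so the fingers close along y, clear of the stand.

Emit:
drive_tool(
  moves=[
    [[-1, -33, 0], [0, 0, 0], 0.35],
    [[-1, -33, 0], [0, 0, 0], 0.35],
    [[-1, -33, 0], [0, 0, 0], 0.35],
    [[-1, -34, 0], [0, 0, 0], 0.35],
    [[-1, -34, 10], [0, 0, 0], 0.35],
    [[-1, -34, 20], [0, 0, 0], 0.35],
    [[0, 0, 35], [0, 0, 0], 0.35],
    [[0, 0, 25], [0, 0, 0], 0.35],
    [[0, 0, 0], [0, 0, 0], 0.35],
    [[0, 0, 0], [0, 0, 0], 0.35],
    [[0, 0, 0], [0, 0, 0], 0.35],
  ],
  newtons=10,
)

```text
time_s: 10.73
tool_pos: [0.6034, -0.0978, 0.115]
tool_rot: [180.0, 0.1, 167.2]
force: [0.1, -0.8, 0.4]
grip_width: 0.0567
grasp_force: 0.0
```

```bash
cat >> h.py <<'E'
def tin(name,zt=.017,near=None,small=True):
    im,d,c=wr(name);o,p,R=st();h=cv2.cvtColor(im,cv2.COLOR_BGR2HSV)
    m=(h[...,1]<75)&(h[...,2]>110);u0,v0=(int(q) for q in px(c,near if near is not None else [p[0],p[1],zt]))
    m[:max(0,v0-60)]=0;m[v0+60:]=0;m[:,:max(u0-70,0)]=0;m[:,u0+70:]=0
    m=cv2.morphologyEx(m.astype(np.uint8),cv2.MORPH_CLOSE,np.ones((5,5)))
    for b,s in blobs(m,120,6000)[0]:
        k=np.zeros(m.shape,np.uint8);l=blobs(m,120,6000)[1];lab=l[int(b[1]),int(b[0])]
        if not lab: continue
        ct=max(cv2.findContours((l==lab).astype(np.uint8),0,1)[0],key=len);e=cv2.fitEllipse(ct);X=w(c,*e[0],zt)
        diam=np.mean(e[1])/c["fx"]*(c["T"][2,3]-zt)*1000
        print(np.round(e[0],1),"axes",np.round(e[1],1),"world",X.round(4),"diam~",diam.round(1),"tool",((X-p)@R*1000).round(1))
    print("tcp",p.round(4),o["tool_rot"].round(1),o["grip_width"],o["grasp_force"],o["time_s"])
E
python3 -c "
from h import *
tin('w7',near=[.602,-.098,.017])"
```

```text
tcp [ 0.604  -0.098   0.1158] [180.    0.2 167.2] 0.05649106326808961 0.0 10.7833
```

```bash
cat >> h.py <<'E'
def tinz(name,near,r=35,lo=.009,hi=.024,load=False,zt=.017):
    "find tin top by depth near a world point"
    o,p,R=st()
    if load: f=np.load(f"pics/{name}.npz");d=f["d"];c={k:f[k] for k in f.files}
    else: im,d,c=wr(name)
    P=cloud(d,c);k=(P[...,2]>lo)&(P[...,2]<hi)&(d>0)&(np.hypot(P[...,0]-near[0],P[...,1]-near[1])<r/1000)
    bl,l=blobs(k,60,9000)
    for b,s in bl:
        lab=l[l==l[int(b[1]),int(b[0])]];L=l[int(b[1]),int(b[0])]
        if not L: continue
        q=P[l==L];ct=max(cv2.findContours((l==L).astype(np.uint8),0,1)[0],key=len)
        (x,y),rad=cv2.minEnclosingCircle(q[q[:,2]>np.median(q[:,2])-.003][:,:2].astype(np.float32)*1000)
        print("px",b,"n",s[4],"circle",round(x,1),round(y,1),"diam",round(2*rad,1),"z",q[:,2].mean().round(4),"mean",q.mean(0).round(4),"tool",((np.array([x/1000,y/1000,zt])-p)@R*1000).round(1))
    print("tcp",p.round(4),o["tool_rot"].round(1),o["grip_width"],o["grasp_force"],o["time_s"])
E
python3 -c "
from h import *
tinz('w7',(.602,-.098),load=True)
im=cv2.imread('pics/w7.png');f=np.load('pics/w7.npz');c={k:f[k] for k in f.files};u,v=map(int,px(c,[.602,-.098,.017]));print(u,v);print(im[v-20:v+21:5,u-20:u+21:5].max(2));print(f['d'][v-20:v+21:10,u-20:u+21:10])"
```

```text
px [318.3 200.5] n 698 circle 603.1 -99.0 diam 28.0 z 0.0162 mean [ 0.6021 -0.0989  0.0162] tool [ 1.  -1.3 98.8]
tcp [ 0.604  -0.098   0.1158] [180.    0.2 167.2] 0.05649106326808961 0.0 10.7833
319 200
[[222 222 151 110 114 112 109 104 105]
 [223 153 105  84  87  89 116 112 110]
 [106 107 197 145 151 137  90 124 119]
 [186 111 147 144 150 148 143 114 110]
 [115 133 166 100  58 146 153 109 109]
 [186 204 144 141  71 155 152 110 105]
 [215 216 155 145 151 153 158 167 218]
 [214 213 209 206 181 228 228 228 228]
 [225 228 229 229 225 225 220 219 218]]
[[0.28669843 0.28869805 0.2878245  0.28665075 0.2888305 ]
 [0.2905016  0.2755782  0.27294308 0.28280059 0.29084238]
 [0.29441187 0.27587032 0.27458966 0.2766277  0.29319218]
 [0.29593635 0.27800325 0.27823043 0.2799693  0.29863212]
 [0.30020878 0.29937825 0.29984605 0.29946616 0.29963982]]
```

Emit:
drive_tool(
  moves=[
    [[1, -1.3, 25], [0, 0, 0], 0.35],
    [[0, 0, 30], [0, 0, 0], 0.35],
    [[0, 0, 25], [0, 0, 0], 0.35],
    [[0, 0, 15], [0, 0, 0], 0.35],
    [[0, 0, 10], [0, 0, 0], 0.35],
    [[0, 0, 6], [0, 0, 0], 0.35],
    [[0, 0, 0], [0, 0, 0], 0.35],
    [[0, 0, 0], [0, 0, 0], 0.35],
  ],
)

```text
time_s: 11.45
tool_pos: [0.6027, -0.0999, 0.0042]
tool_rot: [180.0, 0.1, 167.1]
force: [0.7, 0.6, -0.5]
grip_width: 0.0565
grasp_force: 0.0
```

Emit:
drive_tool(
  moves=[
    [[0, 0, 0], [0, 0, 0], 0.8],
    [[0, 0, 0], [0, 0, 0], 0.8],
    [[0, 0, 0], [0, 0, 0], 0.8],
    [[0, 0, 0], [0, 0, 0], 0.8],
    [[0, 0, 0], [0, 0, 0], 0.8],
    [[0, 0, 0], [0, 0, 0], 0.8],
    [[0, 0, 0], [0, 0, 0], 0.8],
  ],
  newtons=10,
)

```text
time_s: 12.03
tool_pos: [0.6016, -0.0999, 0.0031]
tool_rot: [180.0, 0.0, 167.1]
force: [-0.1, 0.7, 1.2]
grip_width: 0.0276
grasp_force: 10.0
```

Emit:
drive_tool(
  moves=[
    [[0, 0, -15], [0, 0, 0], 0.8],
    [[0, 0, -30], [0, 0, 0], 0.8],
    [[0, 0, -30], [0, 0, 0], 0.8],
    [[0, 0, 0], [0, 0, 0], 0.8],
    [[0, 0, 0], [0, 0, 0], 0.8],
  ],
)

```text
time_s: 12.45
tool_pos: [0.6031, -0.1002, 0.0799]
tool_rot: [180.0, 0.2, 167.1]
force: [-0.7, 0.2, -1.3]
grip_width: 0.0275
grasp_force: 10.0
```

```bash
cat >> h.py <<'E'
A0=np.array([[0,-.961,-.277],[1,0,0],[0,-.277,.961]])
def held(name):
    im,d,c=wr(name);v,u=np.mgrid[:400,:640]
    Q=(np.stack([(u-c["cx"])/c["fx"]*d,(v-c["cy"])/c["fy"]*d,d],-1)@A0.T+[.0757,.0008,-.1674])*1000
    k=(abs(Q[...,1])<16)&(abs(Q[...,0])<22)&(Q[...,2]>-20)&(Q[...,2]<6)&(d>0)&(v<266);k[:,:250]=0
    q=Q[k];print("n",k.sum(),"xmax",np.percentile(q[:,0],[50,90,97,99]).round(1),"z",np.percentile(q[:,2],[5,50,95]).round(1),"y",np.percentile(q[:,1],[2,98]).round(1))
    for a,b in((-8,-4),(-2,2),(4,8)):
        s=q[(q[:,1]>a)&(q[:,1]<b)];print((a,b),np.percentile(s[:,0],[90,97,100]).round(1),len(s))
E
python3 -c "
from h import *
held('w8');go(.5667,.0792,.073,167.4)"
```

```text
n 1837 xmax [ 5.2 11.9 12.8 13. ] z [-15.  -13.   -0.6] y [-14.2  14.5]
(-8, -4) [11.2 11.8 12.1] 269
(-2, 2) [12.8 13.  13.3] 287
(4, 8) [11.8 12.3 13. ] 266
shift [ 74.1 166.7   5.2] n>= 4.376791064551078 turn [ 0.0005  0.0009 -0.0053] t 12.5
```

Emit:
drive_tool(
  moves=[
    [[12, 28, 0], [0, 0, 0], 0.8],
    [[14, 32, 0], [0, 0, 0], 0.8],
    [[14, 32, 0], [0, 0, 0], 0.8],
    [[14, 32, 0], [0, 0, 0], 0.8],
    [[12, 28, 0], [0, 0, 0], 0.8],
    [[9, 14.7, 8], [0, 0, -0.005], 0.8],
    [[0, 0, 14], [0, 0, 0], 0.8],
    [[0, 0, 0], [0, 0, 0], 0.8],
    [[0, 0, 0], [0, 0, 0], 0.8],
    [[0, 0, 0], [0, 0, 0], 0.8],
  ],
)

```text
time_s: 13.33
tool_pos: [0.5654, 0.0781, 0.0554]
tool_rot: [-179.9, -0.0, 167.3]
force: [-0.1, -0.6, -0.4]
grip_width: 0.0276
grasp_force: 10.0
```

```bash
python3 -c "
from h import *
go(.5657,.0794,.0175,167.4);print(st()[1])
im,d,c=wr('w9')
print(px(c,[.5667,.0792,.018]))
go(.5657,.0794,.0175,167.4)"
```

```text
shift [-0.   1.4 37.9] n>= 0.9099909181738014 turn [-0.0011 -0.0008 -0.002 ] t 13.3333
[0.5654157  0.07805578 0.05542174]
(np.float64(321.6319480124338), np.float64(225.93798264373243))
shift [ 0.5  1.3 38.4] n>= 0.9216416798956037 turn [-0.0005  0.0001 -0.0023] t 13.3833
```

Emit:
drive_tool(
  moves=[
    [[0.3, 1.3, 10], [0, 0, 0], 0.8],
    [[0, 0, 10], [0, 0, 0], 0.8],
    [[0, 0, 8], [0, 0, 0], 0.8],
    [[0, 0, 5], [0, 0, 0], 0.8],
    [[0, 0, 4], [0, 0, 0], 0.8],
    [[0, 0, 0], [0, 0, 0], 0.8],
    [[0, 0, 0], [0, 0, 0], 0.8],
  ],
)

```text
time_s: 13.97
tool_pos: [0.5654, 0.0801, 0.0185]
tool_rot: [-180.0, -0.0, 167.4]
force: [-0.7, -1.6, -1.2]
grip_width: 0.0272
grasp_force: 10.0
```

Emit:
drive_tool(
  moves=[
    [[0, 0, 0], [0, 0, 0], 0.62],
    [[0, 0, 0], [0, 0, 0], 0.62],
    [[0, 0, 0], [0, 0, 0], 0.62],
    [[0, 0, 0], [0, 0, 0], 0.62],
    [[0, 0, -20], [0, 0, 0], 0.62],
    [[0, 0, -35], [0, 0, 0], 0.5],
    [[0, 0, -35], [0, 0, 0], 0.35],
    [[0, 0, 0], [0, 0, 0], 0.35],
    [[0, 0, 0], [0, 0, 0], 0.35],
  ],
)

```text
time_s: 14.72
tool_pos: [0.5676, 0.0813, 0.1117]
tool_rot: [179.8, 0.3, 167.4]
force: [-0.6, -0.4, 0.2]
grip_width: 0.0515
grasp_force: 0.0
```

```bash
python3 -c "
from h import *
tinz('w10',(.5667,.0792),r=24,lo=.0195,hi=.04,zt=.021)
go(.5925,-.2362,.108,167.4)"
```

```text
px [317.9 202.6] n 633 circle 566.5 80.0 diam 27.7 z 0.0206 mean [0.5665 0.08   0.0206] tool [ 1.3 -1.7 90.7]
tcp [0.5676 0.0813 0.1117] [179.8   0.3 167.4] 0.051470017336524565 0.0 14.7167
shift [ -95.1 -303.8    1.4] n>= 7.633250224976391 turn [ 0.0013  0.0015 -0.0002] t 14.7667
```

The first tin is seated: top at 20.6 mm, within 1 mm of the bore. Next is the tin by the scale.

Emit:
drive_tool(
  moves=[
    [[-9, -30, 0], [0, 0, 0], 0.35],
    [[-11, -36, 0], [0, 0, 0], 0.35],
    [[-12, -37, 0], [0, 0, 0], 0.35],
    [[-12, -37, 0], [0, 0, 0], 0.35],
    [[-12, -37, 0], [0, 0, 0], 0.35],
    [[-12, -37, 0], [0, 0, 0], 0.35],
    [[-11, -36, 0], [0, 0, 0], 0.35],
    [[-10, -33, 0], [0, 0, 0], 0.35],
    [[-6, -20, 0], [0, 0, 0], 0.35],
    [[0, 0, 0], [0, 0, 0], 0.35],
    [[0, 0, 0], [0, 0, 0], 0.35],
    [[0, 0, 0], [0, 0, 0], 0.35],
  ],
)

```text
time_s: 15.77
tool_pos: [0.5915, -0.2342, 0.1072]
tool_rot: [179.9, -0.2, 167.4]
force: [-0.6, -0.1, 0.6]
grip_width: 0.0566
grasp_force: 0.0
```

```bash
python3 -c "
from h import *
tinz('w11',(.5925,-.2362),r=26)"
```

```text
px [316.3 206.5] n 727 circle 593.9 -237.9 diam 27.7 z 0.0162 mean [ 0.5928 -0.2376  0.0162] tool [-3.4 -3.3 90.2]
tcp [ 0.5915 -0.2342  0.1072] [179.9  -0.2 167.4] 0.056578570944397305 0.0 15.7667
```

Emit:
drive_tool(
  moves=[
    [[-2.6, -3.3, 22], [0, 0, 0], 0.35],
    [[0, 0, 27], [0, 0, 0], 0.35],
    [[0, 0, 25], [0, 0, 0], 0.35],
    [[0, 0, 15], [0, 0, 0], 0.35],
    [[0, 0, 9], [0, 0, 0], 0.35],
    [[0, 0, 5], [0, 0, 0], 0.35],
    [[0, 0, 0], [0, 0, 0], 0.35],
    [[0, 0, 0], [0, 0, 0], 0.35],
  ],
)

```text
time_s: 16.48
tool_pos: [0.5947, -0.2392, 0.0066]
tool_rot: [180.0, 0.1, 167.4]
force: [0.4, 0.2, -0.6]
grip_width: 0.0563
grasp_force: 0.0
```

Emit:
drive_tool(
  moves=[
    [[0, 0, 0], [0, 0, 0], 0.8],
    [[0, 0, 0], [0, 0, 0], 0.8],
    [[0, 0, 0], [0, 0, 0], 0.8],
    [[0, 0, 0], [0, 0, 0], 0.8],
    [[0, 0, 0], [0, 0, 0], 0.8],
    [[0, 0, 0], [0, 0, 0], 0.8],
    [[0, 0, 0], [0, 0, 0], 0.8],
  ],
  newtons=10,
)

```text
time_s: 17.07
tool_pos: [0.5941, -0.2396, 0.0061]
tool_rot: [180.0, 0.0, 167.4]
force: [-0.8, -0.4, 1.4]
grip_width: 0.027
grasp_force: 10.0
```

Emit:
drive_tool(
  moves=[
    [[0, 0, -15], [0, 0, 0], 0.8],
    [[0, 0, -30], [0, 0, 0], 0.8],
    [[0, 0, -32], [0, 0, 0], 0.8],
    [[0, 0, 0], [0, 0, 0], 0.8],
    [[0, 0, 0], [0, 0, 0], 0.8],
  ],
)

```text
time_s: 17.48
tool_pos: [0.5956, -0.2404, 0.0853]
tool_rot: [-180.0, 0.3, 167.4]
force: [-0.1, -0.9, -0.5]
grip_width: 0.0268
grasp_force: 10.0
```

```bash
python3 -c "
from h import *
held('w12');go(.5179,.0901,.078,167.4)"
```

```text
n 1991 xmax [ 5.3 13.5 14.6 14.9] z [-12.6 -10.1   1.4] y [-13.9  14.4]
(-8, -4) [13.1 13.8 14.1] 290
(-2, 2) [14.7 15.  15.2] 315
(4, 8) [13.6 14.1 14.4] 286
shift [146.5 305.1   5.3] n>= 8.117084981757227 turn [ 0.0003  0.0012 -0.0004] t 17.5333
```

Emit:
drive_tool(
  moves=[
    [[14, 28, 0], [0, 0, 0], 0.8],
    [[17, 36, 0], [0, 0, 0], 0.8],
    [[17, 36, 0], [0, 0, 0], 0.8],
    [[17, 36, 0], [0, 0, 0], 0.8],
    [[17, 36, 0], [0, 0, 0], 0.8],
    [[17, 36, 0], [0, 0, 0], 0.8],
    [[17, 36, 0], [0, 0, 0], 0.8],
    [[15, 31, 0], [0, 0, 0], 0.8],
    [[14.5, 30, 5], [0, 0, 0], 0.8],
    [[0, 0, 15], [0, 0, 0], 0.8],
    [[0, 0, 5], [0, 0, 0], 0.8],
    [[0, 0, 0], [0, 0, 0], 0.8],
  ],
)

```text
time_s: 18.53
tool_pos: [0.5163, 0.0889, 0.0553]
tool_rot: [-179.8, -0.3, 167.4]
force: [-0.0, 0.7, -0.4]
grip_width: 0.0273
grasp_force: 10.0
```

Emit:
drive_tool(
  moves=[
    [[0, 0, 0], [0, 0, 0], 0.8],
    [[0, 0, 0], [0, 0, 0], 0.8],
  ],
)

```text
time_s: 18.7
tool_pos: [0.5189, 0.0881, 0.0579]
tool_rot: [-180.0, 0.0, 167.2]
force: [-0.3, -0.2, -0.1]
grip_width: 0.027
grasp_force: 10.0
```

```bash
python3 -c "
from h import *
a=[]
for i in range(3):
    go(.5189,.0899,.0175,167.4); env.read_camera('top')"
```

```text
shift [ 0.4  1.7 40.4] n>= 0.969658756078714 turn [-0.0006  0.0001 -0.0032] t 18.7
shift [ 0.6  1.4 40.7] n>= 0.9759699614213968 turn [-0.0001  0.0005 -0.0031] t 18.75
shift [ 0.7  1.1 40.8] n>= 0.9797345525054345 turn [ 0.0002  0.0008 -0.0027] t 18.8
```

Emit:
drive_tool(
  moves=[
    [[0.6, 1.2, 12], [0, 0, 0], 0.8],
    [[0, 0, 12], [0, 0, 0], 0.8],
    [[0, 0, 8], [0, 0, 0], 0.8],
    [[0, 0, 5], [0, 0, 0], 0.8],
    [[0, 0, 3], [0, 0, 0], 0.8],
    [[0, 0, 0], [0, 0, 0], 0.8],
    [[0, 0, 0], [0, 0, 0], 0.8],
  ],
)

```text
time_s: 19.43
tool_pos: [0.5185, 0.0895, 0.0173]
tool_rot: [-179.9, 0.0, 167.3]
force: [2.1, -4.7, -0.6]
grip_width: 0.0273
grasp_force: 9.8
```

Emit:
drive_tool(
  moves=[
    [[0, 0, 0], [0, 0, 0], 0.62],
    [[0, 0, 0], [0, 0, 0], 0.62],
    [[0, 0, 0], [0, 0, 0], 0.62],
    [[0, 0, 0], [0, 0, 0], 0.62],
    [[0, 0, -20], [0, 0, 0], 0.62],
    [[0, 0, -35], [0, 0, 0], 0.5],
    [[0, 0, -35], [0, 0, 0], 0.35],
    [[0, 0, 0], [0, 0, 0], 0.3],
    [[0, 0, 0], [0, 0, 0], 0.3],
  ],
)

```text
time_s: 20.18
tool_pos: [0.5197, 0.0927, 0.1102]
tool_rot: [179.8, 0.2, 167.4]
force: [0.7, -0.1, 0.3]
grip_width: 0.0517
grasp_force: 0.0
```

```bash
python3 -c "
from h import *
tinz('w13',(.5179,.0901),r=24,lo=.0195,hi=.04,zt=.021)
go(.432,-.144,.108,167.4)"
```

```text
px [315.8 204.3] n 779 circle 519.2 89.1 diam 28.7 z 0.0255 mean [0.5179 0.0898 0.0255] tool [ 0.1 -4.  89.2]
tcp [0.5197 0.0927 0.1102] [179.8   0.2 167.4] 0.05173666401176491 0.0 20.1833
shift [ 3.280e+01 -2.493e+02 -1.000e-01] n>= 6.030856828938199 turn [0.0017 0.0006 0.0005] t 20.2333
```

The second tin's top is 25.5 mm up, not 21, so it is not fully down. I'll check its tilt.

```bash
python3 -c "
from h import *
for n,near in(('w13',(.5179,.0901)),('w10',(.5667,.0792))):
    f=np.load(f'pics/{n}.npz');d=f['d'];c={k:f[k] for k in f.files};P=cloud(d,c)
    k=(P[...,2]>.0195)&(P[...,2]<.04)&(d>0)&(np.hypot(P[...,0]-near[0],P[...,1]-near[1])<.0125);q=P[k]-[*near,0]
    a,b,e=np.linalg.lstsq(np.c_[q[:,:2],np.ones(len(q))],q[:,2],rcond=None)[0];print(n,'slope x,y',a,b,'z',e,len(q))
"
```

```text
w13 slope x,y -0.10227986403247115 0.028378375398971915 z 0.026410679495641045 604
w10 slope x,y -0.0027867502566052953 0.015154043384424963 z 0.020598475844193845 533
```

The tin is tilted about 0.1 rad, with the -x side high. I'll press it down gently with closed fingertips.

```bash
python3 -c "
from h import *
go(.515,.0905,.030,167.4)"
```

```text
shift [ 2.9 -2.5 78.4] n>= 1.8811710312290564 turn [0.0017 0.0006 0.0005] t 20.2333
```

Emit:
drive_tool(
  moves=[
    [[3.5, -2.5, 0], [0, 0, 0], 1],
    [[0, 0, 10], [0, 0, 0], 1],
    [[0, 0, 20], [0, 0, 0], 1],
    [[0, 0, 20], [0, 0, 0], 1],
    [[0, 0, 20], [0, 0, 0], 1],
    [[0, 0, 6], [0, 0, 0], 1],
    [[0, 0, 0], [0, 0, 0], 1],
    [[0, 0, 0], [0, 0, 0], 1],
    [[0, 0, 4], [0, 0, 0], 1],
    [[0, 0, 3], [0, 0, 0], 1],
    [[0, 0, 0], [0, 0, 0], 1],
  ],
  newtons=10,
)

```text
time_s: 21.15
tool_pos: [0.5145, 0.0896, 0.0251]
tool_rot: [180.0, 0.0, 167.4]
force: [-0.1, 0.0, 0.5]
grip_width: 0.0017
grasp_force: 0.0
```

Emit:
drive_tool(
  moves=[
    [[0, 0, 2], [0, 0, 0], 1],
    [[0, 0, 2], [0, 0, 0], 1],
    [[0, 0, 2], [0, 0, 0], 1],
    [[0, 0, 0], [0, 0, 0], 1],
  ],
)

```text
time_s: 21.48
tool_pos: [0.514, 0.0894, 0.0185]
tool_rot: [-180.0, -0.0, 167.4]
force: [0.4, 0.3, -0.9]
grip_width: 0.0006
grasp_force: 0.0
```

Emit:
drive_tool(
  moves=[
    [[0, 0, 1.5], [0, 0, 0], 1],
    [[0, 0, 1.5], [0, 0, 0], 1],
    [[0, 0, 0], [0, 0, 0], 1],
    [[0, 0, 0], [0, 0, 0], 1],
  ],
)

```text
time_s: 21.82
tool_pos: [0.5142, 0.0895, 0.0158]
tool_rot: [-180.0, -0.0, 167.4]
force: [-0.3, -0.4, 0.2]
grip_width: 0.0003
grasp_force: 0.0
```

Emit:
drive_tool(
  moves=[
    [[0, 0, -25], [0, 0, 0], 0.8],
    [[0, 0, -30], [0, 0, 0], 0.6],
    [[0, 0, -35], [0, 0, 0], 0.4],
    [[0, 0, 0], [0, 0, 0], 0.3],
    [[0, 0, 0], [0, 0, 0], 0.3],
  ],
)

```text
time_s: 22.23
tool_pos: [0.5162, 0.09, 0.1083]
tool_rot: [179.8, 0.3, 167.4]
force: [0.5, 0.2, -0.1]
grip_width: 0.026
grasp_force: 0.0
```

```bash
cat >> h.py <<'E'
def plane(n,near,r=.0125):
    f=np.load(f'pics/{n}.npz');d=f['d'];c={k:f[k] for k in f.files};P=cloud(d,c)
    k=(P[...,2]>.0185)&(P[...,2]<.04)&(d>0)&(np.hypot(P[...,0]-near[0],P[...,1]-near[1])<r);q=P[k]-[*near,0]
    a,b,e=np.linalg.lstsq(np.c_[q[:,:2],np.ones(len(q))],q[:,2],rcond=None)[0];print(n,'slope x,y',a.round(3),b.round(3),'z',e.round(4),len(q))
E
python3 -c "
from h import *
tinz('w14',(.5179,.0901),r=24,lo=.0195,hi=.04,zt=.021)
plane('w14',(.5179,.0901));plane('w14',(.5667,.0792))
go(.432,-.144,.108,167.4)"
```

```text
px [320.2 205.1] n 631 circle 517.0 90.3 diam 27.7 z 0.0206 mean [0.5168 0.0905 0.0206] tool [-0.3  0.2 87.3]
tcp [0.5162 0.09   0.1083] [179.8   0.3 167.4] 0.026047557211503345 0.0 22.2333
w14 slope x,y -0.007 -0.003 z 0.0205 580
w14 slope x,y -0.004 0.005 z 0.0206 498
shift [  29.7 -246.1   -1.8] n>= 5.944156872726967 turn [ 0.0011  0.0014 -0.0003] t 22.2833
```

Seated and level now. Next is the large tin.

Emit:
drive_tool(
  moves=[
    [[3, -30, 0], [0, 0, 0], 0.28],
    [[4, -35, 0], [0, 0, 0], 0.28],
    [[5, -38, 0], [0, 0, 0], 0.28],
    [[5, -38, 0], [0, 0, 0], 0.28],
    [[5, -38, 0], [0, 0, 0], 0.28],
    [[4.5, -38, 0], [0, 0, 0], 0.28],
    [[3, -29, 0], [0, 0, 0], 0.28],
    [[0, 0, 0], [0, 0, 0], 0.28],
    [[0, 0, 0], [0, 0, 0], 0.28],
    [[0, 0, 0], [0, 0, 0], 0.28],
    [[0, 0, 0], [0, 0, 0], 0.28],
  ],
)

```text
time_s: 23.2
tool_pos: [0.4317, -0.1426, 0.1051]
tool_rot: [180.0, -0.1, 167.5]
force: [0.1, -0.2, 0.2]
grip_width: 0.063
grasp_force: 0.0
```

```bash
python3 -c "
from h import *
tinz('w15',(.432,-.144),r=30)"
```

```text
px [316.8 205.1] n 1208 circle 432.5 -145.6 diam 35.9 z 0.0163 mean [ 0.4314 -0.1453  0.0163] tool [-1.5 -2.8 88.1]
tcp [ 0.4317 -0.1426  0.1051] [ 1.800e+02 -1.000e-01  1.675e+02] 0.06295450078920771 0.0 23.2
```

Emit:
drive_tool(
  moves=[
    [[-1, -2.8, 20], [0, 0, 0], 0.28],
    [[0, 0, 27], [0, 0, 0], 0.28],
    [[0, 0, 25], [0, 0, 0], 0.28],
    [[0, 0, 15], [0, 0, 0], 0.28],
    [[0, 0, 8], [0, 0, 0], 0.28],
    [[0, 0, 5], [0, 0, 0], 0.28],
    [[0, 0, 0], [0, 0, 0], 0.28],
    [[0, 0, 0], [0, 0, 0], 0.28],
  ],
)

```text
time_s: 23.92
tool_pos: [0.4328, -0.1469, 0.0064]
tool_rot: [180.0, 0.1, 167.4]
force: [-0.9, -0.6, 0.0]
grip_width: 0.0626
grasp_force: 0.0
```

Emit:
drive_tool(
  moves=[
    [[0, 0, 0], [0, 0, 0], 0.7],
    [[0, 0, 0], [0, 0, 0], 0.7],
    [[0, 0, 0], [0, 0, 0], 0.7],
    [[0, 0, 0], [0, 0, 0], 0.7],
    [[0, 0, 0], [0, 0, 0], 0.7],
    [[0, 0, 0], [0, 0, 0], 0.7],
    [[0, 0, 0], [0, 0, 0], 0.7],
  ],
  newtons=10,
)

```text
time_s: 24.5
tool_pos: [0.4323, -0.1471, 0.0061]
tool_rot: [180.0, 0.0, 167.4]
force: [0.1, -0.3, 2.2]
grip_width: 0.035
grasp_force: 10.0
```

Emit:
drive_tool(
  moves=[
    [[0, 0, -15], [0, 0, 0], 0.7],
    [[0, 0, -30], [0, 0, 0], 0.7],
    [[0, 0, -32], [0, 0, 0], 0.7],
    [[0, 0, 0], [0, 0, 0], 0.7],
    [[0, 0, 0], [0, 0, 0], 0.7],
  ],
)

```text
time_s: 24.92
tool_pos: [0.4337, -0.1473, 0.0844]
tool_rot: [179.9, 0.2, 167.4]
force: [0.6, -0.4, -0.5]
grip_width: 0.0357
grasp_force: 10.0
```

```bash
sed -i 's/abs(Q\[...,1\])<16/abs(Q[...,1])<21/' h.py; python3 -c "
from h import *
held('w16');go(.6264,.1171,.082,167.4)"
```

```text
n 2852 xmax [ 6.6 16.6 18.  18.3] z [-12.3 -10.1   0.5] y [-17.8  18.4]
(-8, -4) [16.9 17.4 17.6] 337
(-2, 2) [18.3 18.5 18.9] 354
(4, 8) [17.5 17.8 18.1] 337
shift [-131.7  300.1    1.3] n>= 7.859071484537884 turn [ 0.0006  0.001  -0.0003] t 24.9667
```

Emit:
drive_tool(
  moves=[
    [[-13, 28, 0], [0, 0, 0], 0.7],
    [[-16, 36, 0], [0, 0, 0], 0.7],
    [[-16, 37, 0], [0, 0, 0], 0.7],
    [[-16, 37, 0], [0, 0, 0], 0.7],
    [[-16, 37, 0], [0, 0, 0], 0.7],
    [[-16, 37, 0], [0, 0, 0], 0.7],
    [[-16, 36, 0], [0, 0, 0], 0.7],
    [[-13, 29, 0], [0, 0, 0], 0.7],
    [[-10, 22, 5], [0, 0, 0], 0.7],
    [[0, 0, 15], [0, 0, 0], 0.7],
    [[0, 0, 8], [0, 0, 0], 0.7],
    [[0, 0, 0], [0, 0, 0], 0.7],
  ],
)

```text
time_s: 25.97
tool_pos: [0.623, 0.1146, 0.0503]
tool_rot: [-179.7, -0.4, 167.4]
force: [-0.5, -1.1, -0.8]
grip_width: 0.0353
grasp_force: 10.0
```

Emit:
drive_tool(
  moves=[
    [[0, 0, 0], [0, 0, 0], 0.7],
    [[0, 0, 0], [0, 0, 0], 0.7],
    [[0, 0, 0], [0, 0, 0], 0.7],
  ],
)

```text
time_s: 26.22
tool_pos: [0.6265, 0.1148, 0.0556]
tool_rot: [180.0, 0.1, 167.3]
force: [-1.0, 0.5, -0.4]
grip_width: 0.0356
grasp_force: 10.0
```

```bash
python3 -c "
from h import *
for i in range(2):
    go(.6265,.1160,.0175,167.4); env.read_camera('top')"
```

```text
shift [ 0.3  1.1 38.1] n>= 0.9144748012547663 turn [ 0.0004  0.0009 -0.002 ] t 26.2167
shift [ 0.4  0.8 38.3] n>= 0.9186769569179474 turn [ 0.0007  0.0012 -0.0016] t 26.2667
```

Emit:
drive_tool(
  moves=[
    [[0.4, 0.7, 11], [0, 0, 0], 0.7],
    [[0, 0, 11], [0, 0, 0], 0.7],
    [[0, 0, 8], [0, 0, 0], 0.7],
    [[0, 0, 5], [0, 0, 0], 0.7],
    [[0, 0, 3], [0, 0, 0], 0.7],
    [[0, 0, 0], [0, 0, 0], 0.7],
    [[0, 0, 0], [0, 0, 0], 0.7],
  ],
)

```text
time_s: 26.9
tool_pos: [0.6267, 0.1163, 0.0171]
tool_rot: [180.0, 0.1, 167.4]
force: [2.8, -1.3, 1.3]
grip_width: 0.0353
grasp_force: 10.0
```

Emit:
drive_tool(
  moves=[
    [[-0.6, -0.3, 0], [0, 0, 0], 0.7],
    [[0, 0, 0], [0, 0, 0], 0.7],
    [[0, 0, 0], [0, 0, 0], 0.52],
    [[0, 0, 0], [0, 0, 0], 0.52],
    [[0, 0, 0], [0, 0, 0], 0.52],
    [[0, 0, 0], [0, 0, 0], 0.52],
    [[0, 0, -20], [0, 0, 0], 0.52],
    [[0, 0, -35], [0, 0, 0], 0.5],
    [[0, 0, -35], [0, 0, 0], 0.4],
    [[0, 0, 0], [0, 0, 0], 0.4],
    [[0, 0, 0], [0, 0, 0], 0.4],
  ],
)

```text
time_s: 27.82
tool_pos: [0.6282, 0.1167, 0.1097]
tool_rot: [179.8, 0.2, 167.4]
force: [-1.0, -0.0, -0.3]
grip_width: 0.0513
grasp_force: 0.0
```

```bash
python3 -c "
from h import *
tinz('w17',(.6264,.1171),r=24,lo=.0195,hi=.04,zt=.021)
plane('w17',(.6264,.1171),.016)
for x in((.5179,.0901),(.5667,.0792)):plane('w17',x)
go(.617,.308,.1,167.2)"
```

```text
px [319.3 201.2] n 1073 circle 625.8 117.1 diam 35.9 z 0.0206 mean [0.6254 0.1171 0.0206] tool [ 2.8 -0.4 88.6]
tcp [0.6282 0.1167 0.1097] [179.8   0.2 167.4] 0.05125311249833618 0.0 27.8167
w17 slope x,y -0.001 -0.005 z 0.0205 952
w17 slope x,y -0.002 0.005 z 0.0204 818
w17 slope x,y 0.007 0.008 z 0.0205 682
shift [ 51.2 184.8   7.7] n>= 4.6027514664659215 turn [0.0009 0.0008 0.0033] t 27.8667
```

All three are seated. Now the cover.

Emit:
drive_tool(
  moves=[
    [[10, 34, 0], [0, 0, 0], 0.6],
    [[11, 38, 0], [0, 0, 0], 0.6],
    [[11, 39, 0], [0, 0, 0], 0.6],
    [[11, 39, 0], [0, 0, 0], 0.6],
    [[8, 34.8, 0], [0, 0, 0], 0.6],
    [[0, 0, 20], [0, 0, 0], 0.6],
    [[0, 0, 25], [0, 0, 0], 0.6],
    [[0, 0, 0], [0, 0, 0], 0.6],
    [[0, 0, 0], [0, 0, 0], 0.6],
  ],
)

```text
time_s: 28.62
tool_pos: [0.6148, 0.3063, 0.0586]
tool_rot: [-179.7, -0.3, 167.4]
force: [-0.3, -0.2, -0.2]
grip_width: 0.0348
grasp_force: 0.0
```

Run:
```python
from h import *
im,d,c=wr("w18");P=cloud(d,c);z=P[...,2];o,p,R=st()
k=(z>.036)&(z<.05)&(d>0)&(np.hypot(P[...,0]-.617,P[...,1]-.308)<.06);b,l=blobs(k,100,20000)
for bb,s in b:
    q=P[l==l[int(bb[1]),int(bb[0])]];t=(q-p)@R*1000;print(bb,s,q.mean(0),"tool y range",np.percentile(t[:,1],[2,98]),"x",np.percentile(t[:,0],[2,98]))
print(p)
```

```text
[320.8 226.9] [ 312  186   19   83 1462] [0.60921924 0.30825365 0.04237667] tool y range [-5.64481594  5.75657923] x [-21.14789934  33.3431537 ]
[0.61648067 0.30654089 0.06073052]
```

Centred on the bar. I'll descend and pinch.

Emit:
drive_tool(
  moves=[
    [[0, 0, 15], [0, 0, 0], 0.6],
    [[0, 0, 12], [0, 0, 0], 0.6],
    [[0, 0, 4], [0, 0, 0], 0.6],
    [[0, 0, 0], [0, 0, 0], 0.6],
    [[0, 0, 0], [0, 0, 0], 0.95],
    [[0, 0, 0], [0, 0, 0], 0.95],
    [[0, 0, 0], [0, 0, 0], 0.95],
    [[0, 0, 0], [0, 0, 0], 0.95],
    [[0, 0, 0], [0, 0, 0], 0.95],
    [[0, 0, 0], [0, 0, 0], 0.95],
  ],
  newtons=20,
)

```text
time_s: 29.5
tool_pos: [0.6173, 0.306, 0.0315]
tool_rot: [-179.9, -0.0, 167.3]
force: [-3.3, -4.9, 4.0]
grip_width: 0.0115
grasp_force: 20.0
```

Emit:
drive_tool(
  moves=[
    [[0, -5, 0], [0, 0, 0], 0.95],
    [[0, -12, 0], [0, 0, 0], 0.95],
    [[0, -20, 0], [0, 0, 0], 0.95],
    [[0, -20, 0], [0, 0, 0], 0.95],
    [[0, -20, 0], [0, 0, 0], 0.95],
    [[0, -20, 0], [0, 0, 0], 0.95],
    [[0, -14, 0], [0, 0, 0], 0.95],
    [[0, -9, 0], [0, 0, 0], 0.95],
    [[0, -5, 0], [0, 0, 0], 0.95],
    [[0, 0, 0], [0, 0, 0], 0.95],
  ],
)

```text
time_s: 30.33
tool_pos: [0.5902, 0.1846, 0.0314]
tool_rot: [180.0, 0.0, 167.3]
force: [-1.0, -0.9, 5.3]
grip_width: 0.0118
grasp_force: 20.0
```

Emit:
drive_tool(
  moves=[
    [[0, -4, 0], [0, 0, 0], 0.95],
    [[0, -4, 0], [0, 0, 0], 0.95],
    [[0, -3, 0], [0, 0, 0], 0.95],
    [[0, 0, 0], [0, 0, 0], 0.95],
    [[0, 0, 0], [0, 0, 0], 0.95],
  ],
)

```text
time_s: 30.75
tool_pos: [0.588, 0.1749, 0.0314]
tool_rot: [180.0, 0.1, 167.4]
force: [0.7, -0.4, 7.2]
grip_width: 0.0117
grasp_force: 20.0
```

Emit:
drive_tool(
  moves=[
    [[0, -3, 0], [0, 0, 0], 0.95],
    [[0, -3, 0], [0, 0, 0], 0.95],
    [[0, -2, 0], [0, 0, 0], 0.95],
    [[0, 0, 0], [0, 0, 0], 0.95],
    [[0, 0, 0], [0, 0, 0], 0.95],
  ],
)

```text
time_s: 31.17
tool_pos: [0.5867, 0.1692, 0.0315]
tool_rot: [179.8, 0.1, 167.5]
force: [2.8, 4.5, 4.1]
grip_width: 0.0118
grasp_force: 20.0
```

The travel is 140 mm and there is force at the stop, so the cover is shut. I'll release and check.

Emit:
drive_tool(
  moves=[
    [[0, 1, 0], [0, 0, 0], 0.7],
    [[0, 0, 0], [0, 0, 0], 0.65],
    [[0, 0, 0], [0, 0, 0], 0.65],
    [[0, 0, 0], [0, 0, 0], 0.65],
    [[0, 0, -10], [0, 0, 0], 0.65],
    [[0, 0, -25], [0, 0, 0], 0.65],
    [[0, 0, -35], [0, 0, 0], 0.65],
    [[0, 30, -25], [0, 0, 0], 0.65],
    [[-30, 20, -20], [0, 0, 0], 0.65],
    [[-30, 0, 0], [0, 0, 0], 0.65],
    [[0, 0, 0], [0, 0, 0], 0.65],
    [[0, 0, 0], [0, 0, 0], 0.65],
  ],
)

```text
time_s: 32.17
tool_pos: [0.6564, 0.2023, 0.1459]
tool_rot: [-179.9, 0.0, 167.3]
force: [-0.8, 0.4, -0.2]
grip_width: 0.0306
grasp_force: 0.0
```

Run:
```python
from h import *
im,d,c=wr("w19");P=cloud(d,c);z=P[...,2];o,p,R=st();print(p,o["force"])
k=(z>.036)&(z<.05)&(d>0)&(np.hypot(P[...,0]-.587,P[...,1]-.169)<.06);b,l=blobs(k,100,20000)
for bb,s in b:
    q=P[l==l[int(bb[1]),int(bb[0])]];X=cv2.minAreaRect(q[:,:2].astype(np.float32)*1000);print(X)
    a=np.radians(-12.57);e=np.array([-np.sin(a),np.cos(a)]);print("pull along tray y",(np.array(X[0])/1000-[.57215,.10358])@e)
x=cv2.resize(im[0:320,140:520],None,fx=1.8,fy=1.8);cv2.imwrite("pics/end.png",x)
```

```text
[0.65512594 0.20279197 0.14552651] [-0.47867869 -0.66664773  0.47414411]
((587.1734008789062, 169.80235290527344), (12.307334899902344, 68.9779052734375), 77.38731384277344)
pull along tray y 0.06790463536795542
```

View pics/end.png

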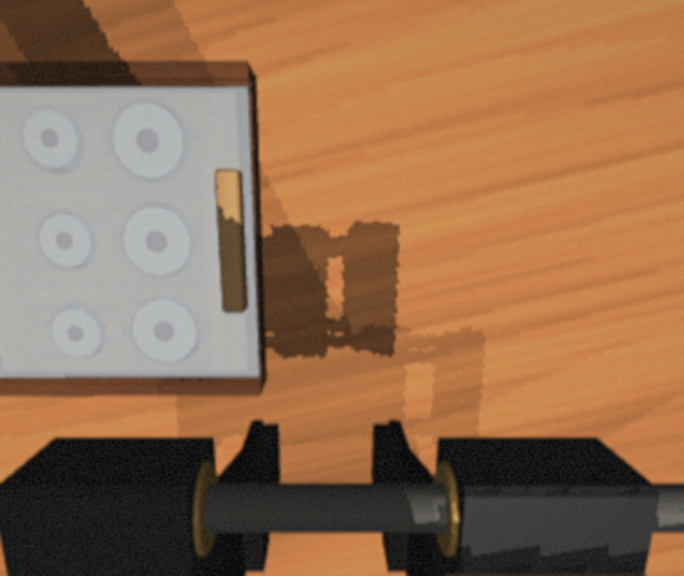

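The picture shows all six tins in their bores under the cover, with its leading edge at (255,240) at the tray's end wall and the pull at (230,240). I'm handing it in.

```bash
python3 -c "
from cell import env
print(env.sign_off())"
```

```text
the job is handed in; nothing more can be done
None
```

All three loose tins measured seated and level in bores of their own size, the cover was slid shut to its stop, and the job was handed in at about 32 s with no verdict returned; the fingertips are about 5 mm behind the reported TCP, not 22 mm ahead as the interface text says, which cost one missed grasp of the cover pull.

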